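# Straighten and finish the pile of card boxes

## Robot

A 7-joint arm with a two-finger parallel gripper is mounted at the origin on the work surface. World frame = base frame: x ahead of the robot, y to its left, z up, the work surface at z = 0. Lengths are in m, angles in rad, forces in N, time in s.
With the tool pointing down it reaches from about 0.4 to 0.85 m from the base axis. Payload 4.4 kg.
Tool frame: the origin (TCP) lies midway between the tips of the shut fingers; the grasp point (between the pads) lies 19 mm behind it; z points along the fingers, y is the line along which they close (so a half turn about z gives the same grasp; the last joint's range is limited). The gripper opens to 94 mm and grips with 3 to 60 N. Pads are 16 mm wide; open, the fingers measure 119 mm over their backs; the gripper's body (75 mm by 177 mm) begins 78 mm behind the grasp point.
Start: joints at [-1.271, 0.628, 0.038, 1.517, -0.027, 0.996, -0.02], TCP at [0.232, 0.607, 0.205] pointing down, gripper open.
Joint ranges: [-3.06, 3.06], [-0.37, 2.12], [-1.25, 1.32], [0.18, 2.47], [-1.1, 4.24], [0.23, 1.98], [-2.94, 2.94]. Speed limits (rad/s): [2.57, 2.57, 3.14, 3.14, 3.14, 3.14, 3.14].

## Interface

Orientations are given as a 3x3 rotation matrix whose columns are the frame's x, y, z axes.
In Python, from cell import ctrl gives the robot as it stands.
- The arm moves only by the tool apply_moves, never from a script. Its arguments are lists of equal length, an entry for each row: "slide": the shift along the tool's x, y, z in m, a list of three; "turn": the turn, a rotation vector about the tool's x, y, z in degrees, a list of three. In form: {"slide": [[x, y, z], ...], "turn": [[rx, ry, rz], ...]}. A call has 1 to 10 rows; each row shifts and turns the commanded pose from where the row before left it, along the tool's axes as they then stand; what a row does not reach is not made up. A row lasts 1/10 s, in which the tool goes at most 50 mm and 8.59 degrees, less where a joint would pass 70% of its speed; a pose out of reach is approached as far as the arm can. A call with a gripper value outside its range is refused whole. "jaw" is the finger opening in m, from 0 to 0.094, set as the call begins (left out, the last holds). The fingers move at their own pace and stop on an object; "newtons" is the grip in N (left out, the last holds). Time passes only in rows, so rows that do not move let the fingers close. It gives the time, the measured TCP pose, the force, the opening and the grip force at its end, in the units of the state.
- ctrl.state(): the state, without advancing time (a new reading comes with each control period).
- ctrl.capture(name): name is "scene" or "top" or "wrist"; returns a dict with "pixels" (400x640x3 uint8, red, green, blue), "K" (3x3 intrinsics, pixels), "world_to_cam" (4x4, takes a point from world to camera coordinates). Camera axes: x right, y down, z forward; pixel columns grow to the right and rows downward; lengths in m; the calibration is good to about 2 mm. The wrist camera is an equidistant fisheye: a pixel r from the principal point sees the ray r / f radians off the axis. A picture is of the moment at which its call begins. There is no depth.
- ctrl.job_done(): hands the job in; it is judged then, once.
Trained networks look in the newest picture that a camera, given by its name, has taken for a name from the list of things; names that differ only in an ending like _2 or _b are one class to them, and where a whole thing is asked for, a point or a joint stands for the part that bears it (a point fixed in the world has none). Each returns a list of dicts, best first, with "score" (0 to 1); they miss things now and then, are a little off and sometimes report something else, mostly with a low value. They report only what shows in the picture. A call takes as long as a camera call. They do not tell look-alikes from the thing itself.
- ctrl.trace(camera, query): "pixels" (400x640 bool, what is visible of it) and "bbox" ([left, top, right, bottom] in pixels, round what is visible of it).
The state is a dict: "time": time; "joint_pos": joint angles; "joint_velocities": joint speeds; "tau": joint torques, N m; "tool_pos": TCP position; "orientation": TCP orientation; "ft_force": force on the tool from outside, world axes, zero at the start; "moment": the same for the moment, N m; "opening": finger opening in m; "grasp_force": force on a finger pad.
Only numpy, scipy, OpenCV 4.12 (cv2) and the standard library are available. Lean on these libraries where they do the work, as an engineer would, in place of code of your own. Each camera call takes 0.05 s, during which the arm holds its last target. There are 200 camera calls.

## Task

Pile the three card boxes into one square column beside the drawer unit. First push the crooked blue box straight, so that it lies flush on the grey bottom box on every side; then slide the red box, without lifting or tipping it, off the top of the drawer unit onto the blue one and leave it flush there too. The grey box stays where it stands, and the other things on the desk are left alone.

Things in the scene. Friction and masses are not known exactly. Their poses are not given: they have to be found in the camera images.
- bottom_box: grey closed rigid card box, lift-off lid, 136 mm along its x, 100 along its y, 50 high, plain sides (label frames on the 100 mm ends), 0.4 kg, loose, too wide to pinch. Origin: centre of underside, z up. Foot of the pile, on the desk. Its x points away from the robot within 0.3 rad, its y to the left, away from the drawer unit
- middle_box: blue closed rigid card box, lift-off lid, 136 mm along its x, 100 along its y, 50 high, plain sides (label frames on the 100 mm ends), 0.4 kg, loose, too wide to pinch. Origin: centre of underside, z up. On the grey box (top 100 mm above desk), turned up to 0.25 rad, off 16 to 30 mm on the side away from the drawer unit and up to 20 mm either way along the grey box's x
- top_box: red closed rigid card box, lift-off lid, 136 mm along its x, 100 along its y, 50 high, plain sides (label frames on the 100 mm ends), 0.4 kg, loose, too wide to pinch. Origin: centre of underside, z up. On top of the drawer unit (underside 103, top 153 mm above the desk), its x within 0.3 rad of the unit's x
- drawer_unit: white steel drawer unit, two grey drawer fronts facing -x, 220 mm along its x, 200 along its y, 103 high, fixed; flat smooth top 3 mm above the blue box's top. Origin: centre of underside. Parallel to the grey box within 0.03 rad, on its -y side, 12 to 32 mm from it
- abacus: black lacquered abacus lying flat, 230 x 66 x 20 mm, long along its x, loose, on the right-hand side of the desk; origin: centre of its underside; not to be moved
- clip_dish: round white ceramic dish of paper clips, 110 mm across, 26 mm high, loose; origin: centre of its underside; not to be moved
- sharpener: green plastic pencil sharpener, 66 x 44 x 50 mm, loose; origin: centre of its underside; not to be moved
- clip_board: spring clip on a 75 x 90 mm steel foot holding a slim wooden board (110 mm wide, 6 mm thick) upright, 173 mm high, loose; origin: centre of its underside; not to be moved
Mind the look-alikes: they are no part of the job. What is meant by the top_box is not green, turquoise or yellow, and is the larger of those in its own colour.

How it is judged:
On the way:
1. the blue box lies flush on the grey one (within 6 mm and 4 degrees), at rest, while the red box is still on the drawer unit (x of middle_box in the frame of bottom_box between -0.006 and 0.006 m and y of middle_box in the frame of bottom_box between -0.006 and 0.006 m and z of middle_box in the frame of bottom_box between 0.046 and 0.054 m and angle between the x axis of middle_box and the x axis of bottom_box, either way round below 0.07 rad and angle between middle_box's own z axis and vertical below 0.04 rad and linear speed of middle_box below 0.01 m/s and y of top_box in the frame of drawer_unit below 0.09 m and z of top_box in the frame of drawer_unit above 0.1 m), for 0.2 s.
At the end, for the whole second after the job is handed in: The blue box lies on the grey one and the red one on the blue one, each centred on the box below within 6 mm along both sides and turned less than 0.07 rad (4 degrees), level and at rest; the grey box is within 15 mm of where it stood, and abacus, dish, sharpener and clip board within 20 mm (x of middle_box in the frame of bottom_box between -0.006 and 0.006 m and y of middle_box in the frame of bottom_box between -0.006 and 0.006 m and z of middle_box in the frame of bottom_box between 0.046 and 0.054 m and angle between the x axis of middle_box and the x axis of bottom_box, either way round below 0.07 rad and angle between each of middle_box, top_box, bottom_box's own z axis and vertical below 0.04 rad and x of top_box in the frame of middle_box between -0.006 and 0.006 m and y of top_box in the frame of middle_box between -0.006 and 0.006 m and z of top_box in the frame of middle_box between 0.046 and 0.054 m and angle between the x axis of top_box and the x axis of middle_box, either way round below 0.07 rad and linear speed of each of bottom_box, middle_box, top_box below 0.01 m/s and distance of bottom_box from where it was at the start of the episode below 0.015 m and distance of each of abacus, clip_dish, sharpener, clip_board from where it was at the start of the episode below 0.02 m); the robot touches nothing.
It fails at once if the grey box is shifted more than 15 mm (distance of bottom_box from where it was at the start of the episode above 0.015 m).
It fails at once if the red box is lifted more than 20 mm off the drawer unit's top (height (world z) of top_box above 0.123 m).
It fails at once if a box is tipped more than 0.2 rad (angle between any of bottom_box, middle_box, top_box's own z axis and vertical above 0.2 rad).
It fails at once if abacus, dish, sharpener or clip board is moved more than 20 mm (distance of any of abacus, clip_dish, sharpener, clip_board from where it was at the start of the episode above 0.02 m).
It also fails if it takes over 72 s, if anything falls off the work surface, if the arm or the gripper's body presses on something with over 40 N, if the wrist force passes 120 N, or if a joint passes its speed limit or range.

## Working session

There is one attempt and no reset: what is moved stays moved. The work goes in short steps, Python scripts to look and compute and a tool call to move; the robot and the scene stay as the last step left them, time stands still between calls to the robot, and variables do not carry over. Pictures are saved under pics/ and viewed, at most 10 in all, crops included, and the job is handed in when it is done.

Besides the shell and the picture viewer there is one more tool, called after "Request:" by a JSON object that holds its "fn" and its "kwargs", one argument or row to a line. apply_moves: Moves the arm, as the interface text tells. Its arguments: {"type":"object","properties":{"slide":{"type":"array","items":{"type":"array","items":{"type":"number"}}},"turn":{"type":"array","items":{"type":"array","items":{"type":"number"}}},"jaw":{"type":"number"},"newtons":{"type":"number"}},"required":["slide","turn"]}

```bash
mkdir -p pics; ls
python3 - <<'E'
from cell import ctrl
import cv2,numpy as np
for n in("scene","top"):
    c=ctrl.capture(n);cv2.imwrite(f"pics/{n}0.png",c["pixels"][:,:,::-1])
    print(n,c["K"].tolist(),np.round(c["world_to_cam"],4).tolist())
    for q in("bottom_box","middle_box","top_box","drawer_unit","abacus","clip_dish","sharpener","clip_board"):
        print(q,[(round(d["score"],2),d["bbox"]) for d in ctrl.trace(n,q)])
s=ctrl.state();print(s["time"],s["tool_pos"],np.round(s["orientation"],3).tolist())
E
```

```text
pics
scene [[364.24822185154596, 0.0, 323.3047876044533], [0.0, 364.24822185154596, 192.79964131663206], [0.0, 0.0, 1.0]] [[-0.4008, 0.9161, 0.0123, 0.195], [0.5734, 0.2613, -0.7765, -0.2266], [-0.7146, -0.3041, -0.63, 1.5202], [0.0, 0.0, 0.0, 1.0]]
bottom_box [(0.72, [325.2, 204.0, 361.6, 245.6]), (0.24, [275.4, 160.1, 319.3, 207.5])]
middle_box [(0.6, [341.5, 185.5, 376.5, 230.0])]
top_box [(0.94, [269.7, 162.0, 319.8, 205.4]), (0.79, [278.3, 147.7, 304.5, 166.5]), (0.64, [181.8, 220.6, 249.2, 263.3]), (0.59, [257.0, 240.3, 297.6, 266.2]), (0.56, [151.3, 184.4, 196.0, 230.7]), (0.26, [437.6, 237.7, 499.4, 301.4])]
drawer_unit [(0.64, [249.3, 161.2, 335.9, 237.8])]
abacus [(0.68, [195.8, 152.1, 252.8, 192.3])]
clip_dish [(0.74, [414.6, 212.6, 456.2, 239.4]), (0.44, [196.7, 154.6, 250.5, 191.9])]
sharpener [(0.77, [352.8, 276.2, 378.0, 311.2])]
clip_board [(0.6, [440.0, 237.2, 500.2, 304.1]), (0.19, [349.1, 274.7, 377.2, 311.7])]
top [[428.47777832520796, 0.0, 317.38632204521], [0.0, 428.47777832520796, 195.93947229053782], [0.0, 0.0, 1.0]] [[0.0156, -0.9996, 0.0239, -0.0029], [-0.9818, -0.0198, -0.1887, 0.543], [0.1891, -0.0206, -0.9817, 1.0603], [0.0, 0.0, 0.0, 1.0]]
bottom_box [(0.65, [288.2, 174.1, 302.5, 227.8]), (0.39, [457.6, 191.9, 484.1, 278.6])]
middle_box []
top_box [(0.94, [374.0, 97.2, 424.2, 141.2]), (0.91, [312.7, 115.0, 353.8, 151.0]), (0.84, [325.7, 159.8, 374.6, 222.9]), (0.79, [376.7, 281.0, 421.9, 318.2]), (0.62, [441.2, 115.4, 500.8, 178.0])]
drawer_unit [(0.88, [304.2, 151.2, 390.8, 254.0])]
abacus [(0.8, [461.2, 189.8, 483.6, 276.7])]
clip_dish [(0.94, [168.5, 212.7, 210.9, 258.3]), (0.16, [459.5, 190.2, 483.5, 278.6])]
sharpener [(0.78, [230.4, 107.5, 253.3, 139.0])]
clip_board [(0.57, [109.2, 149.2, 181.0, 183.1])]
0.9 [0.23248053 0.60703544 0.2054878 ] [[-0.934, 0.358, -0.0], [0.358, 0.934, 0.0], [0.0, 0.0, -1.0]]
```

View pics/scene0.png

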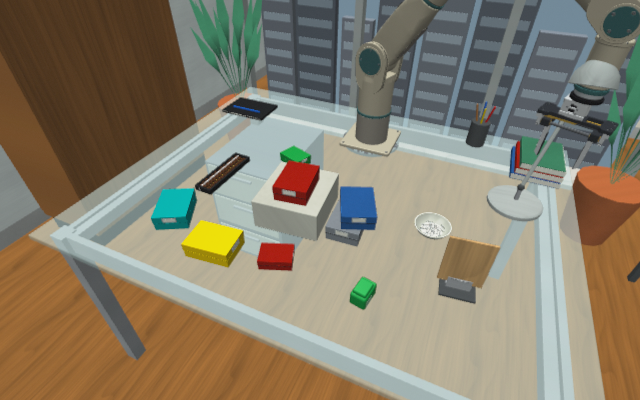

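View pics/top0.png

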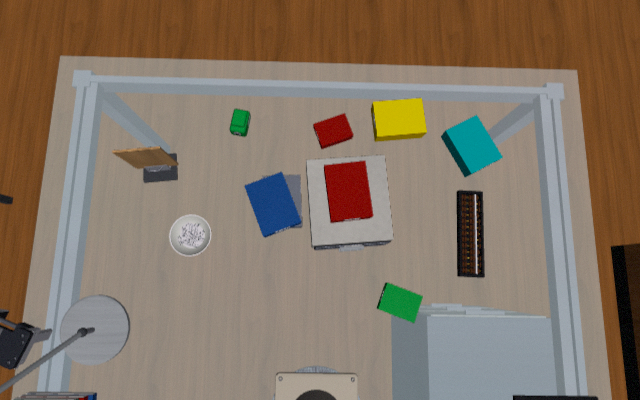

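The scene view shows red on the white unit at (297,183), blue on grey at (357,208), and the look-alikes (small red, yellow, turquoise, green) standing elsewhere. The top view has the red box at (348,191), blue at (273,204) and grey's edges showing at (292,200). Next I fit box poses to the silhouettes in both views.

```bash
cat > h.py <<'E'
from cell import ctrl
import cv2,numpy as np
from scipy.optimize import minimize
def hull(c,p,z,dim):
    x,y,t=p;a,b,h=dim
    P=np.array([[sx*a/2,sy*b/2,zz] for sx in(-1,1) for sy in(-1,1) for zz in(0,h)])
    R=np.array([[np.cos(t),-np.sin(t)],[np.sin(t),np.cos(t)]])
    W=np.c_[P[:,:2]@R.T+[x,y],P[:,2]+z,np.ones(8)]
    q=(c["world_to_cam"]@W.T)[:3];u=c["K"]@q;u=(u[:2]/u[2]).T
    return cv2.convexHull(u.astype(np.float32))
S=4
def fill(h):
    m=np.zeros((400*S,640*S),np.uint8)
    cv2.fillPoly(m,[np.round(((h+.5)*S-.5)*16).astype(np.int32)],1,shift=4);return cv2.resize(m.astype(np.float32),(640,400),interpolation=cv2.INTER_AREA)
BOX=(.136,.1,.05)
def fit(views,p0,z,dim=BOX):
    # views: list of (cap,mask,occluder float mask); minimise silhouette mismatch
    def f(p): return sum(np.abs(fill(hull(c,p,z,dim))*(1-o)-m*(1-o)).sum() for c,m,o in views)
    best=None
    for d in(0,.12,-.12):
        s=np.array([p0,*(np.array(p0)+np.diag([.02,.02,.15]))]);s[:,2]+=d
        r=minimize(f,p0,method="Nelder-Mead",options=dict(initial_simplex=s,xatol=1e-4,fatol=.05,maxiter=150))
        if best is None or r.fun<best.fun:best=r
    return best.x,best.fun
def cmask(c,col,near,rad=60):
    h=cv2.cvtColor(c["pixels"],cv2.COLOR_RGB2HSV).astype(int);H,Sa,V=h[...,0],h[...,1],h[...,2]
    m={"red":((H<8)|(H>172))&(Sa>150)&(V>60),"blue":(H>100)&(H<125)&(Sa>140)}[col].astype(np.uint8)
    m=cv2.morphologyEx(m,cv2.MORPH_CLOSE,np.ones((7,7)))
    n,l,st,ce=cv2.connectedComponentsWithStats(m)
    # component nearest the given pixel
    k=1+np.argmin([np.hypot(*(ce[i]-near)) if st[i,4]>150 else 1e9 for i in range(1,n)])
    return (l==k).astype(float)
def pix(c,P):
    q=c["K"]@(c["world_to_cam"]@np.r_[P,1])[:3];return q[:2]/q[2]
E
cat > m1.py <<'E'
from h import *
caps={n:ctrl.capture(n) for n in("scene","top")}
z0=np.zeros((400,640))
def go(col,near,p0,z):
    ms={n:cmask(caps[n],col,near[n]) for n in caps}
    for n in caps: 
        r=fit([(caps[n],ms[n],z0)],p0,z);print(col,n,np.round(r[0],4),round(r[1],1),ms[n].sum())
    r=fit([(caps[n],ms[n],z0) for n in caps],p0,z);print(col,"both",np.round(r[0],4),round(r[1],1));return r[0],ms
E
cat > m2.py <<'E'
from m1 import *
def inv(c,u,z):
    W=c["world_to_cam"];R,t=W[:3,:3],W[:3,3];o=-R.T@t;d=R.T@np.linalg.inv(c["K"])@[*u,1];return o+d*(z-o[2])/d[2]
c=caps["top"];pb=inv(c,(273,204),.1);pr=inv(c,(348,191),.15)
b,mb=go("blue",dict(scene=(357,208),top=(273,204)),[*pb[:2],.2],.05)
r,mr=go("red",dict(scene=(297,183),top=(348,191)),[*pr[:2],.05],.103)
# drawer via trace, both cams
k=np.ones((3,3),np.uint8)
dv=[];gv=[]
near=dict(scene=(345,230),top=(292,200))
for n in caps:
    for q in("drawer_unit","bottom_box"):
        t=ctrl.trace(n,q)[0];m=t["pixels"].astype(float)
        print(n,q,t["score"],t["bbox"],m.sum())
        if q=="drawer_unit": dv.append((caps[n],m,cv2.dilate(mr[n],k)))
        else: gv.append([caps[n],m,cv2.dilate(mb[n],k)])
cen=inv(c,(349,200),.103)
d=fit(dv,[*cen[:2],0.03],0,(.22,.2,.103));print("drawer",np.round(d[0],4),d[1])
d1=fit(dv[1:],[*cen[:2],0.03],0,(.22,.2,.103));print("drawer top",np.round(d1[0],4),d1[1])
for v in gv: v[2]=np.maximum(v[2],fill(hull(v[0],d[0],0,(.22,.2,.103)))>0)
t=d[0][2];g0=[d[0][0],d[0][1]+.17,t]
for nm,vv in(("scene",gv[:1]),("top",gv[1:]),("both",gv)):
    g=fit(vv,g0,0);print("grey",nm,np.round(g[0],4),g[1])
im=c["pixels"].copy()
for p,z,dm in((b,.05,BOX),(r,.103,BOX),(d[0],0,(.22,.2,.103)),(g[0],0,BOX)):
  for n in caps: cv2.polylines(caps[n]["pixels"],[np.round(hull(caps[n],p,z,dm)).astype(np.int32)],1,(255,255,0))
A=cv2.resize(caps["top"]["pixels"][90:270,220:410],None,fx=2.1,fy=2.1,interpolation=cv2.INTER_NEAREST)
B=cv2.resize(caps["scene"]["pixels"][90:270,220:410],None,fx=2.1,fy=2.1,interpolation=cv2.INTER_NEAREST)
cv2.imwrite("pics/fit.png",np.hstack([A,B])[:,:,::-1])
E
time python3 m2.py
```

```text
blue scene [0.5128 0.1181 0.3503] 138.8 1398.0
blue top [0.5136 0.1184 0.3869] 159.8 2161.0
blue both [0.5139 0.1185 0.3742] 316.9
red scene [ 0.538  -0.0645  0.1884] 126.9 1469.0
red top [ 0.5415 -0.0642  0.1298] 206.7 2362.0
red both [ 0.5402 -0.064   0.1738] 356.0
scene drawer_unit 0.89 [251.2, 162.1, 335.7, 239.8] 3486.0
scene bottom_box 0.56 [325.5, 201.5, 364.2, 246.2] 760.0
top drawer_unit 0.7 [287.7, 170.9, 303.0, 230.7] 435.0
top bottom_box 0.89 [262.4, 172.0, 302.5, 231.9] 457.0
drawer [ 0.5232 -0.0706  0.0907] 5368.25
drawer top [ 0.5779 -0.0148  0.2203] 4303.25
grey scene [0.529  0.1    0.0349] 35.0
grey top [0.5314 0.1    0.0646] 35.0625
grey both [0.53   0.0996 0.0653] 80.3125
real	0m19.617s
user	0m31.192s
sys	0m13.189s
```

View pics/fit.png

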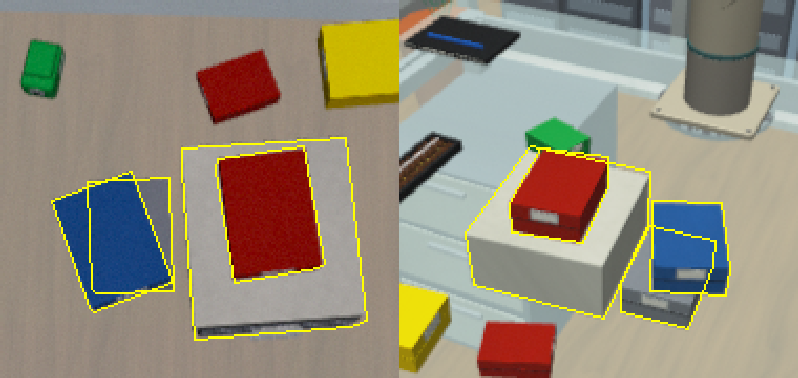

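The overlay fits to about 1–2 px. The top drawer trace picked the wrong object, so that fit is off. I'll use convex-hull masks and choose the right trace.

```bash
python3 - <<'E'
s=open('h.py').read()
s=s.replace("    return (l==k).astype(float)","""    pts=np.argwhere(l==k)[:,::-1].astype(np.int32);o=np.zeros(m.shape,np.uint8)
    cv2.fillConvexPoly(o,cv2.convexHull(pts),1);return o.astype(float)""").replace("(Sa>150)&(V>60)","(Sa>110)&(V>30)").replace("(Sa>140)}","(Sa>110)&(V>30)}")
open('h.py','w').write(s)
s=open('m2.py').read()
s=s.replace("t=ctrl.trace(n,q)[0]","t=min([t for t in ctrl.trace(n,q) if t['score']>.3],key=lambda t:abs((t['bbox'][0]+t['bbox'][2])/2-dict(scene=dict(d=293,b=344),top=dict(d=348,b=285))[n][q[0]]))")
s=s.replace("fx=2.1,fy=2.1","fx=2.1,fy=2.1")
open('m2.py','w').write(s)
E
python3 m2.py
```

```text
blue scene [0.5153 0.1193 0.3776] 77.8 1486.0
blue top [0.5143 0.1195 0.3907] 62.1 2313.0
blue both [0.5149 0.1194 0.3833] 142.5
red scene [ 0.5405 -0.0648  0.1773] 74.3 1539.0
red top [ 0.5405 -0.0642  0.1376] 80.4 2507.0
red both [ 0.5407 -0.0644  0.1546] 171.6
scene drawer_unit 0.98 [250.8, 162.3, 334.3, 240.4] 3573.0
scene bottom_box 0.56 [321.7, 205.1, 362.6, 246.0] 737.0Traceback (most recent call last):
  File "m2.py", line 13, in <module>
    t=min([t for t in ctrl.trace(n,q) if t['score']>.3],key=lambda t:abs((t['bbox'][0]+t['bbox'][2])/2-dict(scene=dict(d=293,b=344),top=dict(d=348,b=285))[n][q[0]]));m=t["pixels"].astype(float)
ValueError: min() iterable argument is empty
```

Run:
```python
from h import *
c=ctrl.capture("top");p=c["pixels"]
cv2.imwrite("pics/crop.png",cv2.resize(p[140:260,235:400],None,fx=4.8,fy=4.8,interpolation=cv2.INTER_CUBIC)[:,:,::-1])
h=cv2.cvtColor(p,cv2.COLOR_RGB2HSV)
for n,(u,v) in dict(grey=(296,185),grey2=(297,215),white=(380,180),white2=(315,200),wood=(304,200),wood2=(280,160),wood3=(240,240)).items(): print(n,p[v,u],h[v,u])
```

```text
grey [103 109 120] [109  36 120]
grey2 [ 22  64 127] [108 211 127]
white [163 159 154] [ 17  14 163]
white2 [164 162 158] [ 20   9 164]
wood [146 138 124] [ 19  38 146]
wood2 [153 141 129] [ 15  40 153]
wood3 [149 139 126] [ 17  39 149]
```

View pics/crop.png

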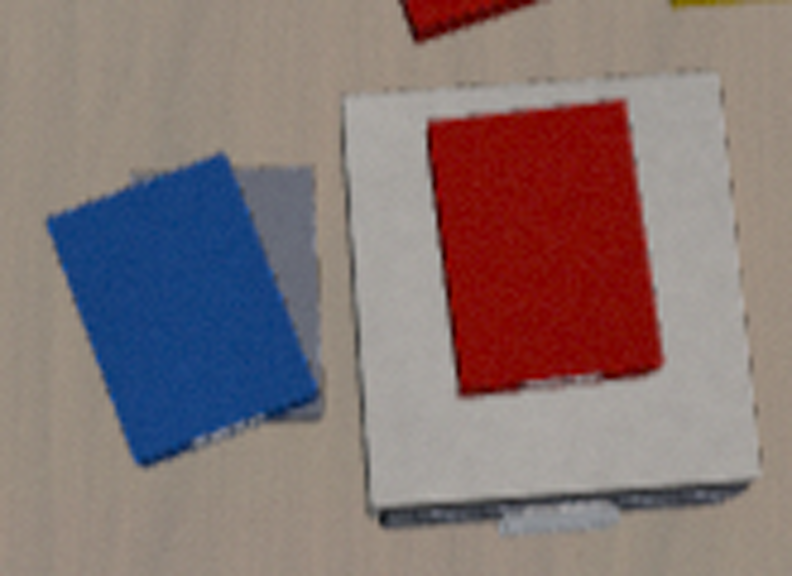

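The crop shows grey's right edge nearly parallel to the white unit's left edge, and blue turned about 0.33 rad against grey. I'll segment grey and the unit by colour.

```bash
cat > m3.py <<'E'
from m1 import *
def hsv(c): return cv2.cvtColor(cv2.GaussianBlur(c["pixels"],(3,3),0),cv2.COLOR_RGB2HSV).astype(int)
def run(pb,pr,pg,pd,nb=None,pics=None):
    z0=np.zeros((400,640));k=np.ones((3,3),np.uint8);out={}
    P={n:(pix(caps[n],[*pb[:2],.08]),pix(caps[n],[*pr[:2],.13])) for n in caps}
    b,mb=go("blue",{n:P[n][0] for n in caps},pb,.05)
    r,mr=go("red",{n:P[n][1] for n in caps},pr,.103)
    gv=[];dv=[]
    for n in caps:
        h=hsv(caps[n]);roi=cv2.dilate((fill(hull(caps[n],pg,0,BOX))>0).astype(np.uint8),np.ones((17,17)))
        oc=cv2.dilate(np.maximum(mb[n],(fill(hull(caps[n],pd,0,(.22,.2,.103)))>0).astype(float)),k)
        m=((h[...,0]>95)&(h[...,0]<130)&(h[...,1]>15)&(h[...,1]<110)).astype(np.uint8)*roi
        m=cv2.morphologyEx(m,cv2.MORPH_CLOSE,k)
        oc=np.maximum(oc,1-roi);gv.append((caps[n],m.astype(float),oc))
        if n=="top":
            roi=cv2.dilate((fill(hull(caps[n],pd,0,(.22,.2,.103)))>0).astype(np.uint8),np.ones((9,9)))
            m=((h[...,1]<26)&(h[...,2]>135)).astype(np.uint8)*roi
            dv.append((caps[n],cv2.morphologyEx(m,cv2.MORPH_OPEN,k).astype(float),np.maximum(cv2.dilate(mr[n],k),1-roi)))
    d=fit(dv,pd,.1025,(.22,.2,.0005));print("drawer(top face)",np.round(d[0],4),d[1])
    for nm,vv in(("scene",gv[:1]),("top",gv[1:]),("both",gv)):
        g=fit(vv,pg,0);print("grey",nm,np.round(g[0],4),g[1])
    R=lambda t:np.array([[np.cos(t),np.sin(t)],[-np.sin(t),np.cos(t)]])
    print("blue in grey mm",np.round(1e3*R(g[0][2])@(b[:2]-g[0][:2]),1),"red in blue",np.round(1e3*R(b[2])@(r[:2]-b[:2]),1))
    return b,r,g[0],d[0]
if __name__=="__main__":
    run([.515,.1195,.385],[.5405,-.0643,.145],[.53,.1,.06],[.5232,-.0706,.09])
    s=ctrl.state();print(s["time"])
E
python3 m3.py
```

```text
blue scene [0.5153 0.1193 0.3762] 76.8 1487.0
blue top [0.5143 0.1195 0.3923] 62.1 2313.0
blue both [0.5146 0.1191 0.3874] 145.0
red scene [ 0.5411 -0.0645  0.1776] 72.3 1541.0
red top [ 0.5407 -0.0639  0.1338] 79.9 2508.0
red both [ 0.541  -0.0642  0.1397] 167.8
drawer(top face) [ 0.5298 -0.0699  0.0889] 387.375
grey scene [0.5239 0.0931 0.0613] 123.875
grey top [0.5271 0.1022 0.0595] 35.9375
grey both [0.5257 0.1021 0.069 ] 197.375
blue in grey mm [-9.9 17.7] red in blue [ -44.8 -179.7]
1.6
```

Request:
{"fn": "apply_moves", "kwargs": {
  "slide": [
    [0, 0, 0],
    [0, 0, 0],
    [0, 0, 0],
    [0, 0, 0],
    [0, 0, 0],
    [0, 0, 0],
    [0, 0, 0],
    [0, 0, 0],
    [0, 0, 0]
  ],
  "turn": [
    [0, 0, 8.2],
    [0, 0, 8.2],
    [0, 0, 8.2],
    [0, 0, 8.2],
    [0, 0, 8.2],
    [0, 0, 8.2],
    [0, 0, 8.2],
    [0, 0, 8],
    [0, 0, 0]
  ],
  "jaw": 0.06
}}

```text
time: 2.5
tool_pos: [0.2323, 0.6071, 0.2054]
orientation: [[-0.063, 0.998, 0.0], [0.998, 0.063, -0.0], [-0.0, 0.0, -1.0]]
ft_force: [-0.6, -0.4, -0.4]
opening: 0.0601
grasp_force: 0.0
```

```bash
cat > go.py <<'E'
import sys,numpy as np
from cell import ctrl
# usage: go.py gx gy ax z  -> slide from the present pose to a point given in the grey frame (mm)
G=np.array([.527,.1015,.065])
def pose():
    s=ctrl.state();R=np.array(s["orientation"]);p=np.array(s["tool_pos"]);c,sn=np.cos(G[2]),np.sin(G[2])
    g=np.array([[c,sn],[-sn,c]])@(p[:2]-G[:2]);return s,R,p,g
def to(gx,gy,z):
    s,R,p,g=pose();c,sn=np.cos(G[2]),np.sin(G[2])
    w=np.r_[G[:2]+np.array([[c,-sn],[sn,c]])@[gx/1e3,gy/1e3],z/1e3]
    print("t",round(s["time"],2),"TCP grey mm",np.round(g*1e3,1),"z",round(p[2]*1e3,1),"yaw(y axis)-grey deg",round(np.degrees(np.arctan2(R[1,1],R[0,1])-G[2]),2),"slide mm",np.round(R.T@(w-p)*1e3,1),"F",np.round(s["ft_force"],1),"open",round(s["opening"],4))
if __name__=="__main__": to(*map(float,sys.argv[1:4]))
E
python3 go.py -10 115 205
```

```text
t 2.5 TCP grey mm [-261.2  523.7] z 205.4 yaw(y axis)-grey deg -0.09 slide mm [-408.3  251.9    0.6] F [-0.6 -0.4 -0.4] open 0.0601
```

Request:
{"fn": "apply_moves", "kwargs": {
  "slide": [
    [-0.0408, 0.0252, 0],
    [-0.0408, 0.0252, 0],
    [-0.0408, 0.0252, 0],
    [-0.0408, 0.0252, 0],
    [-0.0408, 0.0252, 0],
    [-0.0408, 0.0252, 0],
    [-0.0408, 0.0252, 0],
    [-0.0408, 0.0252, 0],
    [-0.0408, 0.0252, 0],
    [-0.0408, 0.0252, 0]
  ],
  "turn": [
    [0, 0, 0],
    [0, 0, 0],
    [0, 0, 0],
    [0, 0, 0],
    [0, 0, 0],
    [0, 0, 0],
    [0, 0, 0],
    [0, 0, 0],
    [0, 0, 0],
    [0, 0, 0]
  ]
}}

```text
time: 3.5
tool_pos: [0.5109, 0.2143, 0.2057]
orientation: [[-0.068, 0.998, 0.0], [0.998, 0.068, 0.001], [0.0, 0.0, -1.0]]
ft_force: [0.6, 1.2, 0.4]
opening: 0.0599
grasp_force: 0.0
```

```bash
python3 go.py -10 115 66
python3 - <<'E'
from h import *
c=ctrl.capture("wrist");cv2.imwrite("pics/w0.png",c["pixels"][:,:,::-1]);print(c["K"].tolist())
E
```

```text
t 3.5 TCP grey mm [ -8.8 113.6] z 205.7 yaw(y axis)-grey deg 0.16 slide mm [  1.3  -1.3 139.7] F [0.6 1.2 0.4] open 0.0599
[[309.70691628693146, 0.0, 317.10298072778795], [0.0, 309.70691628693146, 197.424565007471], [0.0, 0.0, 1.0]]
```

View pics/w0.png

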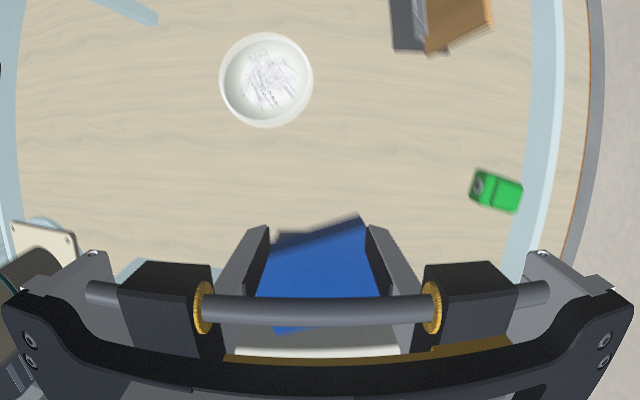

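The wrist view looks to the tool's +x side and shows dish (266,80), green sharpener (496,190) and clip board (440,25), all clear of the descent. Going down and pushing.

Request:
{"fn": "apply_moves", "kwargs": {
  "slide": [
    [0, 0, 0.047],
    [0, 0, 0.047],
    [0, 0, 0.045],
    [0, 0, 0],
    [-0.009, -0.001, 0],
    [-0.009, 0, 0]
  ],
  "turn": [
    [0, 0, 0],
    [0, 0, 0],
    [0, 0, 0],
    [0, 0, 0],
    [0, 0, 0],
    [0, 0, 0]
  ]
}}

```text
time: 4.15
tool_pos: [0.5116, 0.1977, 0.0687]
orientation: [[-0.065, 0.998, 0.004], [0.998, 0.065, 0.001], [0.001, 0.004, -1.0]]
ft_force: [0.2, -1.3, -0.2]
opening: 0.06
grasp_force: 0.0
```

Request:
{"fn": "apply_moves", "kwargs": {
  "slide": [
    [-0.004, 0, 0],
    [-0.004, 0, 0],
    [-0.004, 0, 0],
    [-0.004, 0, 0],
    [-0.004, 0, 0],
    [-0.004, 0, 0],
    [-0.004, 0, 0],
    [-0.004, 0, 0],
    [0, 0, 0],
    [0, 0, 0]
  ],
  "turn": [
    [0, 0, 0],
    [0, 0, 0],
    [0, 0, 0],
    [0, 0, 0],
    [0, 0, 0],
    [0, 0, 0],
    [0, 0, 0],
    [0, 0, 0],
    [0, 0, 0],
    [0, 0, 0]
  ]
}}

```text
time: 5.15
tool_pos: [0.5115, 0.165, 0.0662]
orientation: [[-0.063, 0.998, -0.001], [0.998, 0.063, -0.001], [-0.001, -0.001, -1.0]]
ft_force: [0.0, 0.6, -0.6]
opening: 0.0604
grasp_force: 0.0
```

```bash
python3 go.py -10 58 66
python3 - <<'E'
from h import *
c=ctrl.capture("top");a=c["pixels"][140:260,235:400];c2=ctrl.capture("scene");b=c2["pixels"][150:270,260:390]
cv2.imwrite("pics/p1.png",np.hstack([cv2.resize(x,None,fx=2.6,fy=2.6,interpolation=cv2.INTER_CUBIC) for x in(a,b)])[:,:,::-1])
E
```

```text
t 5.15 TCP grey mm [-11.3  64.3] z 66.2 yaw(y axis)-grey deg -0.14 slide mm [-6.3  1.3  0.2] F [ 0.   0.6 -0.6] open 0.0604
```

View pics/p1.png

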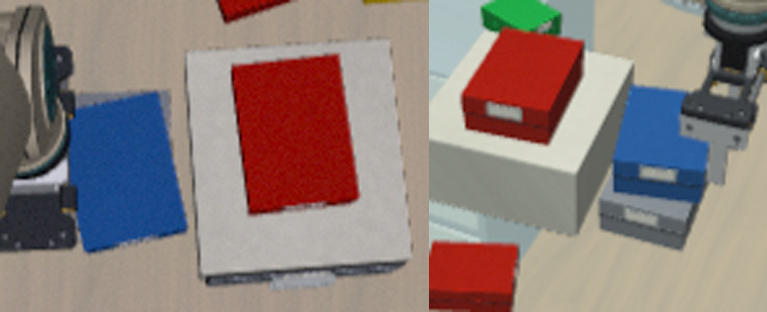

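Blue has turned part of the way and the arm hides its left part (top half, around (70,170)). I shift the contact toward its far end for a longer lever before finishing.

Request:
{"fn": "apply_moves", "kwargs": {
  "slide": [
    [0.006, 0, 0],
    [0, 0.02, 0],
    [-0.004, 0, 0],
    [-0.003, 0, 0],
    [-0.003, 0, 0],
    [-0.002, 0, 0],
    [0, 0, 0],
    [0.02, 0, 0],
    [0.05, 0, 0],
    [0.05, 0, 0]
  ],
  "turn": [
    [0, 0, 0],
    [0, 0, 0],
    [0, 0, 0],
    [0, 0, 0],
    [0, 0, 0],
    [0, 0, 0],
    [0, 0, 0],
    [0, 0, 0],
    [0, 0, 0],
    [0, 0, 0]
  ]
}}

```text
time: 6.25
tool_pos: [0.5247, 0.2805, 0.0666]
orientation: [[-0.06, 0.998, -0.0], [0.998, 0.06, -0.001], [-0.001, -0.0, -1.0]]
ft_force: [0.7, 0.1, 0.2]
opening: 0.06
grasp_force: 0.0
```

```bash
cat > m4.py <<'E'
import sys,m3
from m3 import *
run([.515,.105,.12],[.5408,-.0642,.14],[.527,.1015,.065],[.5298,-.0699,.089])
E
python3 m4.py; python3 go.py 0 58 66
```

```text
blue scene [0.5079 0.0909 0.2151] 69.0 1451.0
blue top [0.5086 0.0918 0.2035] 65.7 2302.0
blue both [0.5084 0.0914 0.1984] 147.2
red scene [ 0.5411 -0.0645  0.1786] 75.5 1537.0
red top [ 0.5406 -0.0639  0.1351] 71.2 2517.0
red both [ 0.5404 -0.0642  0.1492] 159.1
drawer(top face) [ 0.5296 -0.0694  0.0933] 354.375
grey scene [0.5242 0.0921 0.0733] 131.0625
grey top [0.5274 0.0972 0.0868] 17.3125
grey both [0.5262 0.0937 0.1014] 177.0625
blue in grey mm [-18.   -0.5] red in blue [   0.7 -158.8]
t 6.35 TCP grey mm [  7.3 189.1] z 66.0 yaw(y axis)-grey deg 0.56 slide mm [-131.    -8.6   -0.8] F [-0.8  0.2 -0.7] open 0.0599
```

Request:
{"fn": "apply_moves", "kwargs": {
  "slide": [
    [0, 0, -0.014],
    [0, 0, -0.014],
    [0, 0, -0.014],
    [0, 0, -0.014],
    [0, 0, -0.014],
    [0, 0, -0.014],
    [0, 0, -0.014],
    [0, 0, -0.014],
    [0, 0, -0.014],
    [0, 0, -0.014]
  ],
  "turn": [
    [0, 0, 8.5],
    [0, 0, 8.5],
    [0, 0, 8.5],
    [0, 0, 8.5],
    [0, 0, 8.5],
    [0, 0, 8.5],
    [0, 0, 8.5],
    [0, 0, 8.5],
    [0, 0, 8.5],
    [0, 0, 8.5]
  ]
}}

```text
time: 7.35
tool_pos: [0.524, 0.2804, 0.2068]
orientation: [[0.99, 0.144, -0.001], [0.144, -0.99, -0.0], [-0.001, 0.0, -1.0]]
ft_force: [0.3, 0.9, -0.1]
opening: 0.06
grasp_force: 0.0
```

Request:
{"fn": "apply_moves", "kwargs": {
  "slide": [
    [0, 0, 0],
    [0, 0, 0]
  ],
  "turn": [
    [0, 0, 4.5],
    [0, 0, 0]
  ]
}}

```text
time: 7.55
tool_pos: [0.5243, 0.2806, 0.2065]
orientation: [[0.997, 0.072, -0.001], [0.072, -0.997, -0.0], [-0.001, 0.0, -1.0]]
ft_force: [0.0, 0.5, -0.5]
opening: 0.0594
grasp_force: 0.0
```

```bash
sed -i 's/^G=.*/G=np.array([.527,.0975,.083])/' go.py; python3 go.py -115 0 205; python3 -c "
from cell import ctrl;print(ctrl.state()['joint_pos'])"
```

```text
t 7.55 TCP grey mm [ 12.5 182.7] z 206.5 yaw(y axis)-grey deg -90.64 slide mm [-125.4  184.1    1.6] F [ 0.   0.5 -0.5] open 0.0594
[-1.03573137  0.6875684   0.85274887  1.69096139 -0.58738293  1.03945339
 -1.48470508]
```

Request:
{"fn": "apply_moves", "kwargs": {
  "slide": [
    [-0.025, 0.0368, 0],
    [-0.025, 0.0368, 0],
    [-0.025, 0.0368, 0],
    [-0.025, 0.0368, 0],
    [-0.025, 0.0368, 0],
    [0, 0, 0]
  ],
  "turn": [
    [0, 0, 0],
    [0, 0, 0],
    [0, 0, -0.6],
    [0, 0, 0],
    [0, 0, 0],
    [0, 0, 0]
  ]
}}

```text
time: 8.15
tool_pos: [0.4101, 0.0834, 0.2064]
orientation: [[0.997, 0.077, -0.004], [0.077, -0.997, 0.001], [-0.004, -0.001, -1.0]]
ft_force: [0.0, 0.9, 0.1]
opening: 0.0598
grasp_force: 0.0
```

```bash
python3 go.py -115 0 66
python3 - <<'E'
from h import *
c=ctrl.capture("wrist");cv2.imwrite("pics/w1.png",c["pixels"][:,:,::-1]);print(np.round(c["world_to_cam"],4).tolist(),ctrl.state()["joint_pos"])
E
```

```text
t 8.15 TCP grey mm [-117.7   -4.4] z 206.4 yaw(y axis)-grey deg -90.34 slide mm [  3.2  -4.3 140.4] F [0.  0.9 0.1] open 0.0598
[[0.0771, -0.997, -0.0007, 0.0521], [-0.9638, -0.0747, 0.2558, 0.3742], [-0.2551, -0.0191, -0.9667, 0.4978], [0.0, 0.0, 0.0, 1.0]] [-0.92951771  0.43562353  0.92303948  2.12985965 -0.48959814  0.80198129
 -1.18988095]
```

View pics/w1.png

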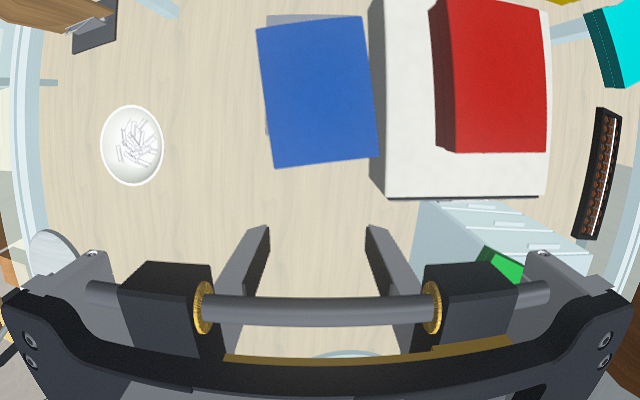

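The wrist view shows blue (318,92) overhanging grey, with a grey strip at the top (300,18) and left (266,110). It also shows the unit's left edge near x=388 and red at (490,75). At about 1.1 px/mm it beats the other cameras, so I fit in this picture.

```bash
cat > w.py <<'E'
from h import *
import sys
c=ctrl.capture("wrist");K=c["K"];W=c["world_to_cam"]
def proj(P):
    q=P@W[:3,:3].T+W[:3,3];r=np.hypot(q[:,0],q[:,1]);th=np.arctan2(r,q[:,2])
    return np.c_[K[0,2]+K[0,0]*th*q[:,0]/r,K[1,2]+K[1,1]*th*q[:,1]/r]
E=np.linspace(-.5,.5,9)
def faces(p,z,dim):
    x,y,t=p;R=np.array([[np.cos(t),-np.sin(t),0],[np.sin(t),np.cos(t),0],[0,0,1]])
    ring=np.r_[np.c_[E,-.5+0*E],np.c_[.5+0*E,E],np.c_[-E,.5+0*E],np.c_[-.5+0*E,-E]]
    out=[]
    for a in range(3):
        for s in(-.5,.5):
            q=np.insert(ring,a,s,1)*dim;q[:,2]+=dim[2]/2+z;out.append(proj(q@R.T+[x,y,0]))
    return out
def fillw(p,z,dim):
    m=np.zeros((1200,1920),np.uint8)
    for f in faces(p,z,dim): cv2.fillPoly(m,[np.round(((f+.5)*3-.5)*16).astype(np.int32)],1,shift=4)
    return cv2.resize(m.astype(np.float32),(640,400),interpolation=cv2.INTER_AREA)
def fitw(m,oc,p0,z,dim):
    f=lambda p:(np.abs(fillw(p,z,dim)-m)*(1-oc)).sum();best=None
    for d in(0,.05,-.05):
        s=np.array([p0,*(np.array(p0)+np.diag([.01,.01,.08]))]);s[:,2]+=d
        r=minimize(f,p0,method="Nelder-Mead",options=dict(initial_simplex=s,xatol=5e-5,fatol=.02,maxiter=140))
        if best is None or r.fun<best.fun:best=r
    return best.x,best.fun
h=cv2.cvtColor(cv2.GaussianBlur(c["pixels"],(3,3),0),cv2.COLOR_RGB2HSV).astype(int);H,Sa,V=h[...,0],h[...,1],h[...,2]
k=np.ones((3,3),np.uint8)
fr=np.zeros((400,640),np.uint8);fr[220:]=1;fr[:3]=1;fr[:,:3]=1;fr[:,-3:]=1     # gripper area ignored
def near(m,p,z,dim):
    roi=cv2.dilate((fillw(p,z,dim)>0).astype(np.uint8),np.ones((25,25)));return cv2.morphologyEx(m.astype(np.uint8),cv2.MORPH_OPEN,k)*roi,roi
D=(.22,.2,.103)
def boxes(pb,pr,pg,pd,ptop=.103):
    R=lambda t:np.array([[np.cos(t),np.sin(t)],[-np.sin(t),np.cos(t)]])
    mb,_=near((H>100)&(H<125)&(Sa>110),pb,.05,BOX);mb=cv2.morphologyEx(mb,cv2.MORPH_CLOSE,np.ones((15,15)))
    mr,_=near(((H<8)|(H>172))&(Sa>110),pr,ptop,BOX);mr=cv2.morphologyEx(mr,cv2.MORPH_CLOSE,np.ones((15,15)))
    om=cv2.dilate(mr,k)
    b=fitw(mb,np.maximum(fr,om),pb,.05,BOX);print("blue",np.round(b[0],4),round(b[1],1),mb.sum())
    r=fitw(mr,fr,pr,ptop,BOX);print("red",np.round(r[0],4),round(r[1],1),mr.sum())
    T=(.22,.2,.0005);md,roi=near((Sa<26)&(V>180),pd,.1025,T)
    d=fitw(md,np.maximum(np.maximum(fr,cv2.dilate(mr,np.ones((5,5)))),np.maximum(1-roi,mb)),pd,.1025,T);print("drawer",np.round(d[0],4),round(d[1],1),md.sum())
    mg,roi=near((H>95)&(H<130)&(Sa>15)&(Sa<110)&(V>60),pg,0,BOX)
    oc=np.maximum(fr,cv2.dilate(np.maximum(mb,mr),k));oc=np.maximum(oc,1-roi);oc=np.maximum(oc,fillw(d[0],0,D)>0)
    mg=cv2.morphologyEx(mg,cv2.MORPH_CLOSE,k)
    g=fitw(mg,oc,pg,0,BOX);print("grey",np.round(g[0],4),round(g[1],1),(mg*(1-oc)).sum())
    f=lambda a,q:(np.round(1e3*R(q[2])@(a[:2]-q[:2]),1),round(np.degrees(a[2]-q[2]),1))
    print("blue in grey",f(b[0],g[0]),"red in blue",f(r[0],b[0]),"drawer in grey",f(d[0],g[0]),"red in grey",f(r[0],g[0]))
    if len(sys.argv)>1:
        im=c["pixels"].copy()
        for p,z,dm in((b[0],.05,BOX),(r[0],ptop,BOX),(d[0],.1025,T),(g[0],0,BOX)):
            for q in faces(p,z,dm): cv2.polylines(im,[np.round(q).astype(np.int32)],1,(255,255,0))
        cv2.imwrite(sys.argv[1],cv2.resize(im[0:230,180:580],None,fx=2,fy=2)[:,:,::-1])
    return b[0],r[0],g[0],d[0]
E
cat > w1.py <<'E'
from w import *
boxes([.5084,.0915,.2],[.5405,-.0642,.14],[.527,.0972,.085],[.5297,-.0697,.09])
E
python3 w1.py pics/wf1.png
```

```text
blue [0.5094 0.0912 0.1998] 412.1 15171
red [ 0.5443 -0.0758  0.1371] 1900.6 15133
drawer [ 0.5335 -0.0705  0.0923] 2552.3 15727
grey [0.5302 0.098  0.0703] 30.0 433
blue in grey (array([-21.1,  -5.3]), np.float64(7.4)) red in blue (array([   1. , -170.5]), np.float64(-3.6)) drawer in grey (array([  -8.5, -168.2]), np.float64(1.3)) red in grey (array([   1.9, -174.3]), np.float64(3.8))
```

View pics/wf1.png

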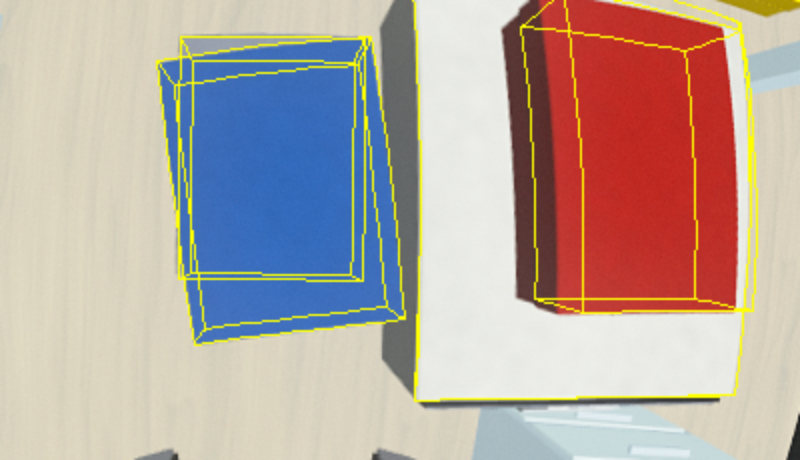

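Blue and grey overlays sit right on their edges: blue is at (-21,-5 mm, 7.4°) in grey. The red fit is poor in this view, so I ignore it. Next I go down behind the near end and push +x with a little +y drag.

```bash
sed -i 's/^G=.*/G=np.array([.530,.098,.072])/' go.py; python3 go.py -112 -3 66
```

```text
t 8.25 TCP grey mm [-116.7   -1.9] z 206.6 yaw(y axis)-grey deg -89.4 slide mm [  4.7   1.4 140.6] F [-0.1  0.5 -0.4] open 0.0603
```

Request:
{"fn": "apply_moves", "kwargs": {
  "slide": [
    [0.002, 0, 0.047],
    [0.002, 0.001, 0.047],
    [0, 0, 0.046],
    [0, 0, 0],
    [0.01, 0, 0],
    [0.005, 0, 0],
    [0.004, 0, 0],
    [0.004, -0.001, 0],
    [0.004, -0.001, 0],
    [0.002, -0.001, 0]
  ],
  "turn": [
    [0, 0, 0.5],
    [0, 0, 0],
    [0, 0, 0],
    [0, 0, 0],
    [0, 0, 0],
    [0, 0, 0],
    [0, 0, 0],
    [0, 0, 0],
    [0, 0, 0],
    [0, 0, 0]
  ]
}}

```text
time: 9.25
tool_pos: [0.4475, 0.0928, 0.067]
orientation: [[0.997, 0.075, 0.001], [0.075, -0.997, 0.0], [0.001, -0.0, -1.0]]
ft_force: [-3.0, 0.2, 1.7]
opening: 0.0601
grasp_force: 1.1
```

Request:
{"fn": "apply_moves", "kwargs": {
  "slide": [
    [0.003, -0.002, 0],
    [0.002, -0.001, 0],
    [0, 0, 0]
  ],
  "turn": [
    [0, 0, 0],
    [0, 0, 0],
    [0, 0, 0]
  ]
}}

```text
time: 9.55
tool_pos: [0.4522, 0.0957, 0.0664]
orientation: [[0.997, 0.074, 0.001], [0.074, -0.997, -0.0], [0.001, 0.0, -1.0]]
ft_force: [-1.7, 0.1, 0.7]
opening: 0.0598
grasp_force: 0.6
```

```bash
python3 go.py -76 0 66
cat > w2.py <<'E'
from w import *
boxes([.52,.095,.1],[.5405,-.0642,.14],[.53,.098,.072],[.5297,-.0697,.09])
E
python3 w2.py
```

```text
t 9.55 TCP grey mm [-77.8   3.3] z 66.4 yaw(y axis)-grey deg -89.89 slide mm [1.8 3.3 0.4] F [-1.7  0.1  0.7] open 0.0598
blue [0.5295 0.0902 0.075 ] 483.4 48988
red [ 0.5538 -0.0652  0.1415] 197.9 28559
drawer [ 0.5367 -0.0702  0.09  ] 55.4 19156
grey [0.53  0.098 0.072] 0.0 0
blue in grey (array([-1.1, -7.8]), np.float64(0.2)) red in blue (array([  12.6, -156.8]), np.float64(3.8)) drawer in grey (array([  -5.4, -168.2]), np.float64(1.0)) red in grey (array([  12. , -164.5]), np.float64(4.0))
```

Request:
{"fn": "apply_moves", "kwargs": {
  "slide": [
    [-0.02, 0, 0],
    [-0.02, 0, -0.045],
    [0, 0, -0.047],
    [0, 0, -0.047],
    [0, 0, 0],
    [0, 0, 0]
  ],
  "turn": [
    [0, 0, 0],
    [0, 0, 0],
    [0, 0, 0],
    [0, 0, 0],
    [0, 0, 0],
    [0, 0, 0]
  ]
}}

```text
time: 10.2
tool_pos: [0.4129, 0.0936, 0.2063]
orientation: [[0.997, 0.075, 0.003], [0.075, -0.997, 0.002], [0.003, -0.001, -1.0]]
ft_force: [0.3, -0.3, -0.6]
opening: 0.0602
grasp_force: 0.0
```

```bash
cat > w3.py <<'E'
from w import *
boxes([.53,.0905,.075],[.5405,-.0642,.14],[.53,.098,.072],[.533,-.0700,.09])
E
python3 w3.py pics/wf3.png; python3 go.py 0 -5 115
```

```text
blue [0.5313 0.0903 0.071 ] 255.4 15502
red [ 0.5431 -0.0749  0.1393] 2011.0 14709
drawer [ 0.5327 -0.0709  0.0883] 2543.3 15077
grey [0.5367 0.088  0.1253] 0.0 0
blue in grey (array([-5.,  3.]), np.float64(-3.1)) red in blue (array([  -0. , -165.6]), np.float64(3.9)) drawer in grey (array([ -23.7, -157.1]), np.float64(-2.1)) red in grey (array([ -14. , -162.4]), np.float64(0.8))
t 10.25 TCP grey mm [-118.1    3.8] z 205.3 yaw(y axis)-grey deg -89.84 slide mm [118.    9.2  90.4] F [ 0.3  0.4 -0.3] open 0.0601
```

View pics/wf3.png

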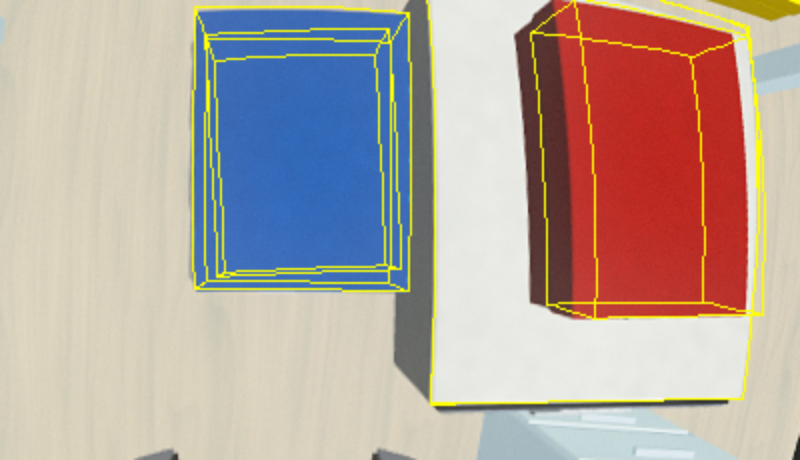

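Grey is hidden under blue from here. The blue outline fits well (left 193, right 410, bottom 290). I check grey with the outer cameras.

```bash
sed -i 's/run(\[.*/run([.5313,.0903,.071],[.5408,-.0642,.14],[.53,.098,.071],[.5298,-.0699,.089])/' m4.py; python3 m4.py
python3 - <<'E'
from h import *
c=ctrl.capture("scene");cv2.imwrite("pics/s2.png",cv2.resize(c["pixels"][170:260,250:385],None,fx=5.5,fy=5.5,interpolation=cv2.INTER_CUBIC)[:,:,::-1])
for p,z in(((.5313,.0903,.071),.05),((.53,.098,.071),0)):
  print(np.round((hull(c,p,z,BOX)[:,0]-[250,170])*5.5).astype(int).tolist())
E
```

```text
blue scene [0.5304 0.0898 0.0937] 71.1 1565.0
blue top [0.5367 0.0891 0.1314] 864.3 1439.0
blue both [0.5305 0.0898 0.0945] 938.1
red scene [ 0.5407 -0.0648  0.1795] 72.4 1541.0
red top [ 0.5406 -0.0638  0.1349] 74.9 2513.0
red both [ 0.541  -0.0642  0.14  ] 164.4
drawer(top face) [ 0.5291 -0.07    0.0988] 674.5
grey scene [0.5241 0.0918 0.0701] 123.0625
grey top [ 0.6033 -0.0353  0.471 ] 151.0
grey both [0.5389 0.0088 0.32  ] 435.625
blue in grey mm [17.5 79.5] red in blue [  -4.1 -154.2]
[[653, 116], [645, 186], [580, 349], [395, 302], [395, 230], [478, 76]]
[[659, 188], [651, 254], [588, 420], [408, 372], [409, 304], [488, 148]]
```

View pics/s2.png

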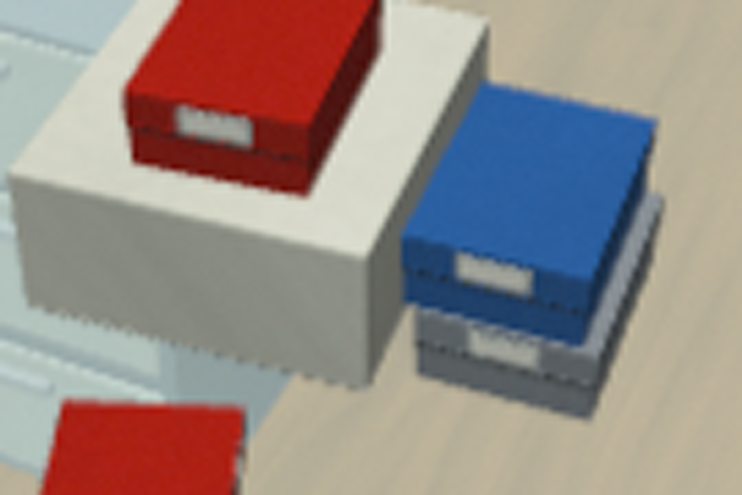

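Blue's front lower corner (583,345) and grey's (590,418) sit where the fit predicts, within the same ~1 px bias. So blue is about 8 mm too far toward the unit, and that gap is too narrow for a finger. I'll press the fingertips on the blue lid and drag it +y.

Request:
{"fn": "apply_moves", "kwargs": {
  "slide": [
    [0.04, 0.004, 0.02],
    [0.04, 0.004, 0.02],
    [0.039, 0.004, 0.02],
    [0, 0, 0.034],
    [0, 0, 0.005],
    [0, 0, 0.002],
    [0, 0, 0]
  ],
  "turn": [
    [0, 0, 0],
    [0, 0, 0],
    [0, 0, 0],
    [0, 0, 0],
    [0, 0, 0],
    [0, 0, 0],
    [0, 0, 0]
  ]
}}

```text
time: 11.1
tool_pos: [0.5309, 0.0893, 0.1049]
orientation: [[0.997, 0.073, -0.0], [0.073, -0.997, 0.0], [-0.0, -0.0, -1.0]]
ft_force: [-0.3, -0.2, 0.7]
opening: 0.0603
grasp_force: 0.0
```

Request:
{"fn": "apply_moves", "kwargs": {
  "slide": [
    [0, 0, 0.001],
    [0, 0, 0.001],
    [0, 0, 0]
  ],
  "turn": [
    [0, 0, 0],
    [0, 0, 0],
    [0, 0, 0]
  ]
}}

```text
time: 11.4
tool_pos: [0.5316, 0.09, 0.1032]
orientation: [[0.997, 0.074, 0.001], [0.074, -0.997, 0.001], [0.001, -0.001, -1.0]]
ft_force: [-0.5, 0.3, -0.4]
opening: 0.0599
grasp_force: 0.0
```

Request:
{"fn": "apply_moves", "kwargs": {
  "slide": [
    [0, 0, 0.001],
    [0, 0, 0.001],
    [0, 0, 0.001],
    [0, 0, 0]
  ],
  "turn": [
    [0, 0, 0],
    [0, 0, 0],
    [0, 0, 0],
    [0, 0, 0]
  ]
}}

```text
time: 11.8
tool_pos: [0.5315, 0.0898, 0.1003]
orientation: [[0.997, 0.074, 0.0], [0.074, -0.997, 0.001], [0.0, -0.001, -1.0]]
ft_force: [-1.4, 1.2, 8.7]
opening: 0.0601
grasp_force: 4.4
```

Request:
{"fn": "apply_moves", "kwargs": {
  "slide": [
    [0, 0, 0.001],
    [0, 0, 0.001],
    [0, 0, 0]
  ],
  "turn": [
    [0, 0, 0],
    [0, 0, 0],
    [0, 0, 0]
  ]
}}

```text
time: 12.1
tool_pos: [0.5315, 0.0897, 0.1002]
orientation: [[0.997, 0.074, 0.001], [0.074, -0.997, 0.003], [0.001, -0.003, -1.0]]
ft_force: [-7.0, 1.3, 25.6]
opening: 0.06
grasp_force: 13.1
```

Request:
{"fn": "apply_moves", "kwargs": {
  "slide": [
    [0, -0.001, 0],
    [0, -0.001, 0],
    [0, -0.001, 0],
    [0, -0.001, 0],
    [0, 0, 0]
  ],
  "turn": [
    [0, 0, 0],
    [0, 0, 0],
    [0, 0, 0],
    [0, 0, 0],
    [0, 0, 0]
  ]
}}

```text
time: 12.6
tool_pos: [0.5315, 0.0899, 0.1002]
orientation: [[0.997, 0.072, 0.002], [0.072, -0.997, -0.002], [0.002, 0.003, -1.0]]
ft_force: [-5.7, -6.2, 24.5]
opening: 0.0597
grasp_force: 12.0
```

```bash
cat > sc.py <<'E'
from h import *
import sys
# relative pose blue/grey/red from the scene camera alone (and red/drawer from top)
def rel(pb,pg,pr,zr=.103,pd=(.5297,-.0698,.09)):
    c=ctrl.capture("scene");k=np.ones((3,3),np.uint8);z0=np.zeros((400,640))
    h=cv2.cvtColor(c["pixels"],cv2.COLOR_RGB2HSV).astype(int)
    mb=cmask(c,"blue",pix(c,[*pb[:2],.08]));mr=cmask(c,"red",pix(c,[*pr[:2],zr+.03]))
    ob=cv2.dilate(mr,k) if zr<.102 else z0
    b,fb=fit([(c,mb,ob)],pb,.05)
    roi=cv2.dilate((fill(hull(c,pg,0,BOX))>0).astype(np.uint8),np.ones((11,11)))
    wood=(h[...,0]<40)&(h[...,1]>25)      # anything not wood inside the roi, outside drawer and blue, is grey
    m=(1-wood.astype(float))*roi
    oc=np.maximum(np.maximum(cv2.dilate(mb,k),fill(hull(c,pd,0,(.22,.2,.103)))>0),1-roi)
    oc=cv2.dilate(oc.astype(np.float32),np.ones((2,2)))
    g,fg=fit([(c,m,oc)],pg,0)
    t=g[2];R=np.array([[np.cos(t),np.sin(t)],[-np.sin(t),np.cos(t)]])
    print("blue",np.round(b,4),round(fb,1),"grey",np.round(g,4),round(fg,1),"blue in grey",np.round(1e3*R@(b[:2]-g[:2]),1),round(np.degrees(b[2]-g[2]),1))
    r,f=fit([(c,mr,z0)],pr,zr);print("red",np.round(r,4),round(f,1),"red-blue in blue frame",np.round(1e3*R@(r[:2]-b[:2]),1),round(np.degrees(r[2]-b[2]),1))
if __name__=="__main__": rel([.5305,.092,.08],[.529,.097,.072],[.5405,-.0642,.15])
E
python3 sc.py; python3 go.py 1 0 100
```

```text
blue [0.5304 0.0899 0.0921] 73.9 grey [0.5292 0.0972 0.0724] 31.8 blue in grey [ 0.7 -7.4] 1.1
red [ 0.5399 -0.0655  0.1851] 96.4 red-blue in blue frame [  -1.7 -155.7] 5.3
t 12.65 TCP grey mm [ 0.9 -8.2] z 100.2 yaw(y axis)-grey deg -90.01 slide mm [ 0.1 -8.2  0.1] F [-6.4 -7.3 24.1] open 0.0599
```

Request:
{"fn": "apply_moves", "kwargs": {
  "slide": [
    [0, -0.001, 0],
    [0, -0.001, 0],
    [0, -0.001, 0],
    [0, -0.001, 0],
    [0, 0, 0]
  ],
  "turn": [
    [0, 0, 0],
    [0, 0, 0],
    [0, 0, 0],
    [0, 0, 0],
    [0, 0, 0]
  ]
}}

```text
time: 13.15
tool_pos: [0.5315, 0.0905, 0.1003]
orientation: [[0.998, 0.07, 0.003], [0.07, -0.998, -0.007], [0.002, 0.007, -1.0]]
ft_force: [-5.9, -12.5, 23.9]
opening: 0.0598
grasp_force: 11.9
```

Request:
{"fn": "apply_moves", "kwargs": {
  "slide": [
    [0, -0.001, 0],
    [0, -0.001, 0],
    [0, 0, 0]
  ],
  "turn": [
    [0, 0, 0],
    [0, 0, 0],
    [0, 0, 0]
  ]
}}

```text
time: 13.45
tool_pos: [0.5322, 0.0926, 0.1004]
orientation: [[0.998, 0.07, 0.004], [0.07, -0.998, -0.007], [0.004, 0.007, -1.0]]
ft_force: [-5.5, -12.1, 23.5]
opening: 0.0598
grasp_force: 11.2
```

```bash
python3 sc.py; python3 go.py 1 0 100
```

```text
blue [0.5307 0.0923 0.0923] 78.2 grey [0.529  0.0975 0.0669] 31.1 blue in grey [ 1.4 -5.3] 1.5
red [ 0.5399 -0.0655  0.1851] 88.4 red-blue in blue frame [  -1.3 -158.1] 5.3
t 13.5 TCP grey mm [ 1.9 -5.6] z 100.4 yaw(y axis)-grey deg -90.14 slide mm [-0.9 -5.6  0.3] F [ -5.3 -12.5  22.6] open 0.0597
```

Request:
{"fn": "apply_moves", "kwargs": {
  "slide": [
    [-0.001, -0.001, 0],
    [-0.001, -0.001, 0],
    [-0.001, -0.001, 0],
    [0, -0.001, 0],
    [0, -0.001, 0],
    [0, 0, 0]
  ],
  "turn": [
    [0, 0, 0],
    [0, 0, 0],
    [0, 0, 0],
    [0, 0, 0],
    [0, 0, 0],
    [0, 0, 0]
  ]
}}

```text
time: 14.1
tool_pos: [0.5317, 0.0982, 0.1005]
orientation: [[0.998, 0.07, 0.01], [0.07, -0.998, -0.007], [0.009, 0.007, -1.0]]
ft_force: [0.6, -10.0, 15.9]
opening: 0.0599
grasp_force: 8.5
```

```bash
python3 sc.py; python3 go.py 1 0 100
```

```text
blue [0.5303 0.0978 0.1053] 83.2 grey [0.5293 0.0973 0.0857] 26.6 blue in grey [1.1 0.4] 1.1
red [ 0.5403 -0.0649  0.176 ] 74.7 red-blue in blue frame [  -4.  -162.9] 4.0
t 14.15 TCP grey mm [1.8 0.1] z 100.5 yaw(y axis)-grey deg -90.12 slide mm [-0.8  0.1  0.5] F [  1.9 -10.2  15.8] open 0.0599
```

Request:
{"fn": "apply_moves", "kwargs": {
  "slide": [
    [0, 0.003, 0],
    [0, 0.003, 0],
    [0, 0, -0.003],
    [0, 0, -0.003],
    [0, 0, -0.02],
    [0, 0, -0.04],
    [-0.0, 0, -0.04],
    [0, 0, 0]
  ],
  "turn": [
    [0, 0, 0],
    [0, 0, 0],
    [0, 0, 0],
    [0, 0, 0],
    [0, 0, 0],
    [0, 0, 0],
    [0, 0, 0],
    [0, 0, 0]
  ]
}}

```text
time: 14.95
tool_pos: [0.5306, 0.098, 0.2076]
orientation: [[0.997, 0.074, 0.008], [0.074, -0.997, 0.001], [0.008, -0.0, -1.0]]
ft_force: [0.2, 0.0, -0.3]
opening: 0.06
grasp_force: 0.0
```

```bash
python3 sc.py; python3 go.py 0 -230 205; python3 -c "
from cell import ctrl;print(ctrl.state()['joint_pos'])"
```

```text
blue [0.5312 0.0971 0.0908] 75.1 grey [0.5287 0.0969 0.0733] 26.2 blue in grey [ 2.5 -0. ] 1.0
red [ 0.5398 -0.0652  0.1776] 72.7 red-blue in blue frame [  -3.3 -162.5] 5.0
t 15.0 TCP grey mm [-1.   0.6] z 205.3 yaw(y axis)-grey deg -89.85 slide mm [4.000e-01 2.306e+02 1.000e-01] F [ 0.5 -0.4 -0.4] open 0.0599
[-0.77980167  0.60398238  0.86205563  1.84970512 -0.56149749  0.94642336
 -1.16038632]
```

Blue is now flush on grey, at (about 1.5, 0 mm, 1°). Next I square the red box and set its x on the drawer unit from its near end.

Request:
{"fn": "apply_moves", "kwargs": {
  "slide": [
    [-0.025, 0.0325, 0],
    [-0.025, 0.0325, 0],
    [-0.025, 0.0325, 0],
    [-0.025, 0.0325, 0],
    [-0.023, 0.0325, 0],
    [0, 0, 0],
    [0, 0, 0.045],
    [0, 0, 0.047],
    [0, 0, 0],
    [0, 0, 0]
  ],
  "turn": [
    [0, 0, 0],
    [0, 0, 0],
    [0, 0, 0],
    [0, 0, 0],
    [0, 0, 0],
    [0, 0, 0],
    [0, 0, 0],
    [0, 0, 0],
    [0, 0, 0],
    [0, 0, 0]
  ]
}}

```text
time: 16.0
tool_pos: [0.4163, -0.0728, 0.1112]
orientation: [[0.997, 0.073, -0.003], [0.073, -0.997, -0.0], [-0.003, -0.0, -1.0]]
ft_force: [-0.1, -0.4, -0.1]
opening: 0.0599
grasp_force: 0.0
```

```bash
python3 go.py -76 -162 112; python3 sc.py; sed -i 's/run(\[.*/run([.5303,.0975,.075],[.5408,-.0642,.14],[.529,.0975,.073],[.5298,-.0699,.089])/' m4.py; python3 m4.py | grep -v both
```

```text
t 16.0 TCP grey mm [-125.7 -162.2] z 111.2 yaw(y axis)-grey deg -89.93 slide mm [49.7 -0.2 -1. ] F [-0.1 -0.4 -0.1] open 0.0599
blue [0.5312 0.0971 0.0908] 75.1 grey [0.5289 0.0972 0.086 ] 25.6 blue in grey [ 2.3 -0.3] 0.3
red [ 0.5401 -0.0644  0.1677] 76.6 red-blue in blue frame [  -5.  -161.7] 4.4
blue scene [0.5304 0.0966 0.0816] 74.6 1565.0
blue top [0.5303 0.0982 0.0531] 76.2 2241.0
red scene [ 0.5407 -0.0646  0.1603] 75.8 1544.0
red top [ 0.5473 -0.0627  0.1076] 693.2 1881.0
drawer(top face) [ 0.6049 -0.028  -0.9503] 995.0
grey scene [0.524  0.092  0.0703] 112.8125
grey top [0.5355 0.1006 0.0523] 5.0
blue in grey mm [-3.3  2.4] red in blue [  -0.7 -162.7]
```

Request:
{"fn": "apply_moves", "kwargs": {
  "slide": [
    [0.016, 0, 0],
    [0.016, 0, 0],
    [0.004, 0, 0],
    [0.004, 0, 0],
    [0.003, 0, 0],
    [0.003, 0, 0],
    [0.002, 0, 0],
    [0.002, 0, 0],
    [0, 0, 0],
    [0, 0, 0]
  ],
  "turn": [
    [0, 0, 0],
    [0, 0, 0],
    [0, 0, 0],
    [0, 0, 0],
    [0, 0, 0],
    [0, 0, 0],
    [0, 0, 0],
    [0, 0, 0],
    [0, 0, 0],
    [0, 0, 0]
  ]
}}

```text
time: 17.15
tool_pos: [0.4667, -0.069, 0.1113]
orientation: [[0.997, 0.074, -0.0], [0.074, -0.997, 0.0], [-0.0, -0.0, -1.0]]
ft_force: [-1.5, 0.7, -0.4]
opening: 0.0602
grasp_force: 0.7
```

```bash
python3 go.py -76 -162 112; python3 sc.py
```

```text
t 17.15 TCP grey mm [ -75.1 -162. ] z 111.3 yaw(y axis)-grey deg -89.89 slide mm [-0.9 -0.  -0.7] F [-1.5  0.7 -0.4] open 0.0602
blue [0.5312 0.0971 0.0908] 75.1 grey [0.529  0.097  0.0806] 27.2 blue in grey [ 2.2 -0. ] 0.6
red [ 0.5448 -0.0658  0.125 ] 63.7 red-blue in blue frame [   0.5 -163.5] 2.0
```

Request:
{"fn": "apply_moves", "kwargs": {
  "slide": [
    [-0.02, 0, 0],
    [0, 0, -0.045],
    [0, 0, -0.045],
    [0, 0, 0],
    [0, 0, 0],
    [0, 0, 0],
    [0, 0, 0],
    [0, 0, 0],
    [0, 0, 0],
    [0, 0, 0]
  ],
  "turn": [
    [0, 0, 0],
    [0, 0, 0],
    [0, 0, 0],
    [0, 0, -8.5],
    [0, 0, -8.5],
    [0, 0, -8.5],
    [0, 0, -8.5],
    [0, 0, -8.5],
    [0, 0, -8.5],
    [0, 0, -8.5]
  ],
  "jaw": 0.08
}}

```text
time: 18.2
tool_pos: [0.4479, -0.071, 0.2018]
orientation: [[0.438, 0.899, 0.002], [0.899, -0.438, -0.0], [0.001, 0.002, -1.0]]
ft_force: [0.4, 0.5, 0.2]
opening: 0.0801
grasp_force: 0.0
```

Request:
{"fn": "apply_moves", "kwargs": {
  "slide": [
    [0, 0, 0],
    [0, 0, 0],
    [0, 0, 0],
    [0, 0, 0],
    [0, 0, 0]
  ],
  "turn": [
    [0, 0, -8.5],
    [0, 0, -8.5],
    [0, 0, -8.5],
    [0, 0, -5],
    [0, 0, 0]
  ]
}}

```text
time: 18.7
tool_pos: [0.4478, -0.071, 0.2018]
orientation: [[-0.073, 0.997, 0.002], [0.997, 0.073, 0.0], [-0.0, 0.002, -1.0]]
ft_force: [0.3, 1.0, -0.6]
opening: 0.0802
grasp_force: 0.0
```

```bash
python3 go.py 2 -245 112; python3 -c "
from cell import ctrl;print(ctrl.state()['joint_pos'])"
```

```text
t 18.7 TCP grey mm [ -94.2 -162.7] z 201.8 yaw(y axis)-grey deg 0.07 slide mm [-82.4  95.9  90. ] F [ 0.3  1.  -0.6] open 0.0802
[-0.21112216  0.38023126  0.41574236  2.05612017 -0.22333044  0.74549906
  0.41614628]
```

Request:
{"fn": "apply_moves", "kwargs": {
  "slide": [
    [-0.0275, 0.032, 0],
    [-0.0275, 0.032, 0],
    [-0.0275, 0.032, 0],
    [0, 0, 0],
    [0, 0, 0.045],
    [0, 0, 0.045],
    [0, 0, 0],
    [0, 0, 0]
  ],
  "turn": [
    [0, 0, 0],
    [0, 0, 0],
    [0, 0, 0],
    [0, 0, 0],
    [0, 0, 0],
    [0, 0, 0],
    [0, 0, 0],
    [0, 0, 0]
  ]
}}

```text
time: 19.5
tool_pos: [0.5485, -0.1457, 0.1118]
orientation: [[-0.073, 0.997, -0.001], [0.997, 0.073, -0.0], [-0.0, -0.001, -1.0]]
ft_force: [-0.0, -0.5, 0.7]
opening: 0.0798
grasp_force: 0.0
```

```bash
python3 go.py 2 -215 112; python3 sc.py
```

```text
t 19.5 TCP grey mm [   0.9 -244.4] z 111.8 yaw(y axis)-grey deg 0.04 slide mm [29.4  1.1 -0.2] F [-0.  -0.5  0.7] open 0.0798
blue [0.5312 0.0971 0.0908] 75.1 grey [0.5292 0.0969 0.0791] 25.9 blue in grey [2.1 0. ] 0.7
red [ 0.5442 -0.0661  0.1232] 65.8 red-blue in blue frame [   0.  -163.7] 1.9
```

Request:
{"fn": "apply_moves", "kwargs": {
  "slide": [
    [0.01, 0.001, 0],
    [0.007, 0, 0],
    [0.005, 0, 0],
    [0.005, 0, 0],
    [0.007, 0, 0],
    [0.008, 0, 0],
    [0.008, 0, 0],
    [0.008, 0, 0],
    [0.006, 0, 0],
    [0, 0, 0]
  ],
  "turn": [
    [0, 0, 0],
    [0, 0, 0],
    [0, 0, 0],
    [0, 0, 0],
    [0, 0, 0],
    [0, 0, 0],
    [0, 0, 0],
    [0, 0, 0],
    [0, 0, 0],
    [0, 0, 0]
  ]
}}

```text
time: 20.55
tool_pos: [0.5447, -0.0797, 0.1111]
orientation: [[-0.076, 0.997, -0.001], [0.997, 0.076, 0.002], [0.002, -0.001, -1.0]]
ft_force: [0.5, -0.8, 0.2]
opening: 0.0798
grasp_force: 0.0
```

```bash
python3 go.py 2 -215 112; sed -i 's/^if __name__=="__main__".*/if __name__=="__main__": rel([.5305,.097,.08],[.529,.097,.075],[float(a) for a in sys.argv[1:4]],float(sys.argv[4]))/' sc.py; python3 sc.py .54 -.02 .1 .103
```

```text
t 20.55 TCP grey mm [   1.9 -178.3] z 111.1 yaw(y axis)-grey deg 0.22 slide mm [-36.7   0.   -1. ] F [ 0.5 -0.8  0.2] open 0.0798
blue [0.5314 0.0969 0.0958] 75.9 grey [0.5292 0.0971 0.0808] 27.2 blue in grey [ 2.2 -0.3] 0.9
red [ 0.5408 -0.0206  0.0905] 61.7 red-blue in blue frame [-1.000e-01 -1.179e+02] -0.3
```

Request:
{"fn": "apply_moves", "kwargs": {
  "slide": [
    [0.007, 0, 0],
    [0.008, 0, 0],
    [0.008, 0, 0],
    [0.008, 0, 0],
    [0.008, 0, 0],
    [0.008, 0, 0],
    [0.008, 0, 0],
    [0.007, 0, 0],
    [0.005, 0, 0],
    [0, 0, 0]
  ],
  "turn": [
    [0, 0, 0],
    [0, 0, 0],
    [0, 0, 0],
    [0, 0, 0],
    [0, 0, 0],
    [0, 0, 0],
    [0, 0, 0],
    [0, 0, 0],
    [0, 0, 0],
    [0, 0, 0]
  ]
}}

```text
time: 21.6
tool_pos: [0.5401, -0.0135, 0.1114]
orientation: [[-0.075, 0.997, -0.0], [0.997, 0.075, 0.001], [0.001, -0.0, -1.0]]
ft_force: [-0.3, 0.2, -0.0]
opening: 0.08
grasp_force: 0.0
```

```bash
python3 go.py 2 -68 112; python3 sc.py .535 .046 .085 .1015
```

```text
t 21.6 TCP grey mm [   2.  -111.9] z 111.4 yaw(y axis)-grey deg 0.19 slide mm [43.9  0.1 -0.5] F [-0.3  0.2 -0. ] open 0.08
blue [0.5298 0.096  0.0892] 45.4 grey [0.5291 0.0976 0.0792] 30.9 blue in grey [ 0.6 -1.7] 0.6
red [0.5356 0.0455 0.0806] 73.9 red-blue in blue frame [  1.8 -50.7] -0.5
```

Request:
{"fn": "apply_moves", "kwargs": {
  "slide": [
    [0.005, 0, 0],
    [0.006, 0, 0],
    [0.006, 0, 0],
    [0.006, 0, 0],
    [0.005, 0, 0],
    [0.004, 0, 0],
    [0.003, 0, 0],
    [0.003, 0, 0],
    [0.003, 0, 0],
    [0.002, 0, 0]
  ],
  "turn": [
    [0, 0, 0],
    [0, 0, 0],
    [0, 0, 0],
    [0, 0, 0],
    [0, 0, 0],
    [0, 0, 0],
    [0, 0, 0],
    [0, 0, 0],
    [0, 0, 0],
    [0, 0, 0]
  ]
}}

```text
time: 22.65
tool_pos: [0.537, 0.028, 0.1115]
orientation: [[-0.074, 0.997, 0.0], [0.997, 0.074, -0.0], [-0.0, 0.0, -1.0]]
ft_force: [-0.4, -1.4, -0.1]
opening: 0.08
grasp_force: 0.8
```

```bash
python3 go.py 2 -58 112; python3 sc.py .532 .09 .08 .1
```

```text
t 22.65 TCP grey mm [  1.9 -70.4] z 111.5 yaw(y axis)-grey deg 0.11 slide mm [12.4  0.1 -0.5] F [-0.4 -1.4 -0.1] open 0.08
blue [0.5298 0.0961 0.0878] 34.6 grey [0.5293 0.0973 0.0889] 81.1 blue in grey [ 0.4 -1.2] -0.1
red [0.5341 0.0866 0.0902] 61.6 red-blue in blue frame [ 3.4 -9.8] 0.1
```

Request:
{"fn": "apply_moves", "kwargs": {
  "slide": [
    [0.003, 0, 0],
    [0.003, 0, 0],
    [0.002, 0, 0],
    [0.002, 0, 0],
    [0, 0, 0],
    [0, 0, 0]
  ],
  "turn": [
    [0, 0, 0],
    [0, 0, 0],
    [0, 0, 0],
    [0, 0, 0],
    [0, 0, 0],
    [0, 0, 0]
  ]
}}

```text
time: 23.3
tool_pos: [0.5363, 0.0383, 0.1115]
orientation: [[-0.074, 0.997, 0.0], [0.997, 0.074, 0.001], [0.001, 0.0, -1.0]]
ft_force: [-0.1, -0.5, -0.2]
opening: 0.0801
grasp_force: 0.2
```

```bash
python3 go.py 2 -60 112; python3 sc.py .532 .096 .08 .1
```

```text
t 23.3 TCP grey mm [  2. -60.] z 111.5 yaw(y axis)-grey deg 0.13 slide mm [ 0.   0.  -0.5] F [-0.1 -0.5 -0.2] open 0.0801
blue [0.5299 0.0956 0.094 ] 30.1 grey [0.5294 0.0969 0.0785] 154.4 blue in grey [ 0.4 -1.4] 0.9
red [0.5332 0.0972 0.0912] 50.1 red-blue in blue frame [3.4 1.4] -0.2
```

Red is on blue at about (3, 1 mm, 0°). To square the column I'll run the fingers vertically down the far end and push all faces flush. First I retract and turn.

Request:
{"fn": "apply_moves", "kwargs": {
  "slide": [
    [-0.02, 0, 0],
    [0, 0, -0.04],
    [0, 0, -0.05],
    [0, 0, 0],
    [0, 0, 0],
    [0, 0, 0],
    [0, 0, 0],
    [0, 0, 0],
    [0, 0, 0],
    [0, 0, 0]
  ],
  "turn": [
    [0, 0, 0],
    [0, 0, 0],
    [0, 0, 0],
    [0, 0, 8.5],
    [0, 0, 8.5],
    [0, 0, 8.5],
    [0, 0, 8.5],
    [0, 0, 8.5],
    [0, 0, 8.5],
    [0, 0, 8.5]
  ],
  "jaw": 0.05
}}

```text
time: 24.35
tool_pos: [0.5375, 0.0186, 0.2013]
orientation: [[0.825, 0.565, -0.0], [0.565, -0.825, 0.001], [0.0, -0.001, -1.0]]
ft_force: [-0.5, 0.6, 0.1]
opening: 0.0504
grasp_force: 0.0
```

Request:
{"fn": "apply_moves", "kwargs": {
  "slide": [
    [0, 0, 0],
    [0, 0, 0],
    [0, 0, 0],
    [0, 0, 0],
    [0, 0, 0]
  ],
  "turn": [
    [0, 0, 8.5],
    [0, 0, 8.5],
    [0, 0, 8.5],
    [0, 0, 5],
    [0, 0, 0]
  ]
}}

```text
time: 24.85
tool_pos: [0.5375, 0.0185, 0.2011]
orientation: [[0.997, 0.074, -0.001], [0.074, -0.997, 0.0], [-0.001, -0.0, -1.0]]
ft_force: [0.3, -0.6, 0.3]
opening: 0.05
grasp_force: 0.0
```

```bash
python3 go.py 120 0 205; python3 sc.py .532 .096 .08 .1;python3 -c "
from cell import ctrl;print(ctrl.state()['joint_pos'])"
python3 - <<'E'
from h import *
c=ctrl.capture("top")
# what stands beyond the far end: non-wood pixels among points x .61-.70, y .0-.2 at desk height
for x in np.arange(.61,.72,.015):
    print(round(x,3),''.join('#' if cv2.cvtColor(c["pixels"][v:v+1,u:u+1],cv2.COLOR_RGB2HSV)[0,0,1]>70 else '.' for y in np.arange(-.04,.24,.01) for u,v in [np.round(pix(c,[x,y,.03])).astype(int)]))
E
```

```text
t 24.85 TCP grey mm [  1.8 -79.8] z 201.1 yaw(y axis)-grey deg -89.86 slide mm [118.4 -79.5  -4. ] F [ 0.3 -0.6  0.3] open 0.05
blue [0.5296 0.0955 0.0944] 30.2 grey [0.5301 0.0976 0.0798] 156.2 blue in grey [-0.6 -2.1] 0.8
red [0.5337 0.0978 0.0841] 50.0 red-blue in blue frame [4.2 2. ] -0.6
[-0.64361387  0.62452608  0.89383069  1.85098314 -0.59148224  0.95723995
 -0.97844012]
0.61 ............................
0.625 ............................
0.64 ............................
0.655 ............................
0.67 ............................
0.685 ............................
0.7 ............................
0.715 .........................#..
```

Request:
{"fn": "apply_moves", "kwargs": {
  "slide": [
    [0.0395, -0.0265, 0],
    [0.0395, -0.0265, 0],
    [0.0395, -0.0265, 0],
    [0, 0, 0],
    [0, 0, 0.047],
    [0, 0, 0.047],
    [0, 0, 0.047],
    [0, 0, 0.047],
    [0, 0, 0],
    [0, 0, 0]
  ],
  "turn": [
    [0, 0, 0],
    [0, 0, 0],
    [0, 0, 0],
    [0, 0, 0],
    [0, 0, 0],
    [0, 0, 0],
    [0, 0, 0],
    [0, 0, 0],
    [0, 0, 0],
    [0, 0, 0]
  ]
}}

```text
time: 25.95
tool_pos: [0.6497, 0.1053, 0.014]
orientation: [[0.997, 0.074, -0.001], [0.074, -0.997, -0.0], [-0.001, -0.0, -1.0]]
ft_force: [0.2, 0.5, -0.3]
opening: 0.0498
grasp_force: 0.0
```

Request:
{"fn": "apply_moves", "kwargs": {
  "slide": [
    [-0.015, 0, 0],
    [-0.013, 0, 0],
    [-0.005, 0, 0],
    [0, 0, 0],
    [0, 0, 0]
  ],
  "turn": [
    [0, 0, 0],
    [0, 0, 0],
    [0, 0, 0],
    [0, 0, 0],
    [0, 0, 0]
  ]
}}

```text
time: 26.45
tool_pos: [0.618, 0.1038, 0.0147]
orientation: [[0.997, 0.074, 0.002], [0.074, -0.997, 0.001], [0.002, -0.001, -1.0]]
ft_force: [0.4, -0.4, 0.8]
opening: 0.0501
grasp_force: 0.0
```

```bash
python3 go.py 78 0 12
```

```text
t 26.45 TCP grey mm [88.2 -0.6] z 14.7 yaw(y axis)-grey deg -89.87 slide mm [-10.2  -0.6   2.7] F [ 0.4 -0.4  0.8] open 0.0501
```

Request:
{"fn": "apply_moves", "kwargs": {
  "slide": [
    [-0.002, 0, 0],
    [-0.002, 0, 0],
    [-0.001, 0, 0],
    [-0.001, 0, 0],
    [0, 0, 0]
  ],
  "turn": [
    [0, 0, 0],
    [0, 0, 0],
    [0, 0, 0],
    [0, 0, 0],
    [0, 0, 0]
  ]
}}

```text
time: 26.95
tool_pos: [0.6113, 0.1029, 0.0135]
orientation: [[0.997, 0.074, 0.0], [0.074, -0.997, -0.0], [0.0, 0.0, -1.0]]
ft_force: [1.9, -0.1, 2.0]
opening: 0.0502
grasp_force: 1.4
```

Request:
{"fn": "apply_moves", "kwargs": {
  "slide": [
    [-0.001, 0, 0],
    [-0.001, 0, 0],
    [0, 0, 0]
  ],
  "turn": [
    [0, 0, 0],
    [0, 0, 0],
    [0, 0, 0]
  ]
}}

```text
time: 27.25
tool_pos: [0.6089, 0.1028, 0.0134]
orientation: [[0.997, 0.074, -0.0], [0.074, -0.997, -0.0], [-0.0, 0.0, -1.0]]
ft_force: [2.1, -0.7, 2.2]
opening: 0.05
grasp_force: 1.2
```

Request:
{"fn": "apply_moves", "kwargs": {
  "slide": [
    [-0.001, 0, 0],
    [-0.001, 0, 0],
    [0, 0, 0]
  ],
  "turn": [
    [0, 0, 0],
    [0, 0, 0],
    [0, 0, 0]
  ]
}}

```text
time: 27.55
tool_pos: [0.6078, 0.1029, 0.0134]
orientation: [[0.997, 0.074, 0.001], [0.074, -0.997, -0.0], [0.001, 0.0, -1.0]]
ft_force: [4.8, 0.6, -0.7]
opening: 0.0501
grasp_force: 2.5
```

```bash
python3 go.py 78 0 12;python3 sc.py .532 .096 .08 .1
```

```text
t 27.55 TCP grey mm [78.  -0.8] z 13.4 yaw(y axis)-grey deg -89.89 slide mm [ 0.  -0.8  1.4] F [ 4.8  0.6 -0.7] open 0.0501
blue [0.5308 0.098  0.2197] 927.2 grey [ 0.5258  0.1033 -0.0773] 240.9 blue in grey [ 5.4 -4.9] 17.0
red [0.46   0.0975 0.2684] 1008.5 red-blue in blue frame [-70.5  -6. ] 2.8
```

Request:
{"fn": "apply_moves", "kwargs": {
  "slide": [
    [-0.001, 0, 0],
    [0, 0, 0],
    [0, 0, 0]
  ],
  "turn": [
    [0, 0, 0],
    [0, 0, 0],
    [0, 0, 0]
  ]
}}

```text
time: 27.9
tool_pos: [0.6066, 0.1028, 0.0134]
orientation: [[0.997, 0.074, 0.001], [0.074, -0.997, 0.0], [0.001, 0.0, -1.0]]
ft_force: [4.6, 1.2, -1.6]
opening: 0.0501
grasp_force: 2.5
```

Request:
{"fn": "apply_moves", "kwargs": {
  "slide": [
    [-0.001, 0, 0],
    [0, 0, 0],
    [0, 0, 0]
  ],
  "turn": [
    [0, 0, 0],
    [0, 0, 0],
    [0, 0, 0]
  ]
}}

```text
time: 28.2
tool_pos: [0.6055, 0.1027, 0.0134]
orientation: [[0.997, 0.074, 0.001], [0.074, -0.997, 0.0], [0.001, -0.0, -1.0]]
ft_force: [5.3, 0.8, -1.4]
opening: 0.0499
grasp_force: 2.5
```

Request:
{"fn": "apply_moves", "kwargs": {
  "slide": [
    [0.005, 0, 0],
    [0.02, 0, 0],
    [0.02, 0, 0],
    [0, 0, -0.045],
    [0, 0, -0.045],
    [0, 0, -0.045],
    [0, 0, -0.045],
    [-0.03, -0.01, -0.02],
    [0, 0, 0]
  ],
  "turn": [
    [0, 0, 0],
    [0, 0, 0],
    [0, 0, 0],
    [0, 0, 0],
    [0, 0, 0],
    [0, 0, 0],
    [0, 0, 0],
    [0, 0, 0],
    [0, 0, 0]
  ]
}}

```text
time: 29.1
tool_pos: [0.6169, 0.1143, 0.216]
orientation: [[0.997, 0.074, -0.001], [0.074, -0.997, 0.002], [-0.001, -0.002, -1.0]]
ft_force: [0.6, -0.1, -0.3]
opening: 0.0502
grasp_force: 0.0
```

```bash
python3 go.py 0 110 205;python3 sc.py .532 .096 .08 .1; sed -i 's/run(\[.*/run([.5303,.0975,.075],[.531,.0975,.075],[.529,.0975,.073],[.5298,-.0699,.089])/;s/\.103)/.1)/' m4.py
```

```text
t 29.1 TCP grey mm [87.8 10. ] z 216.0 yaw(y axis)-grey deg -89.87 slide mm [ -87.6 -100.2   11.4] F [ 0.6 -0.1 -0.3] open 0.0502
blue [0.5253 0.0962 0.1032] 28.6 grey [0.5264 0.0969 0.09  ] 45.2 blue in grey [-1.1 -0.6] 0.8
red [0.5027 0.0958 0.0847] 49.4 red-blue in blue frame [-22.6   1.7] -1.1
```

My pushing depth let the gripper body reach the red box. It now sits about 22 mm off in −x on a well-centred blue. I'll push it back from the near end, the way that worked before.

Request:
{"fn": "apply_moves", "kwargs": {
  "slide": [
    [-0.045, 0.002, 0],
    [-0.045, 0.002, 0],
    [-0.045, 0.002, 0],
    [-0.045, 0.002, 0],
    [-0.045, 0.002, 0],
    [0, 0, 0],
    [0, 0, 0.045],
    [0, 0, 0.045],
    [0, 0, 0.014],
    [0, 0, 0]
  ],
  "turn": [
    [0, 0, 0],
    [0, 0, 0],
    [0, 0, 0],
    [0, 0, 0],
    [0, 0, 0],
    [0, 0, 0],
    [0, 0, 0],
    [0, 0, 0],
    [0, 0, 0],
    [0, 0, 0]
  ],
  "jaw": 0.06
}}

```text
time: 30.15
tool_pos: [0.394, 0.0863, 0.107]
orientation: [[0.997, 0.073, -0.006], [0.073, -0.997, -0.002], [-0.006, 0.002, -1.0]]
ft_force: [0.0, 0.1, 0.8]
opening: 0.06
grasp_force: 0.0
```

```bash
python3 go.py -88 -1 112;python3 sc.py .505 .096 .08 .1
```

```text
t 30.15 TCP grey mm [-136.5   -1.9] z 107.0 yaw(y axis)-grey deg -89.94 slide mm [48.5 -0.8 -5.3] F [0.  0.1 0.8] open 0.06
blue [0.5253 0.0962 0.1032] 27.6 grey [0.5265 0.0969 0.0889] 47.3 blue in grey [-1.2 -0.6] 0.8
red [0.5024 0.0957 0.088 ] 53.1 red-blue in blue frame [-22.9   1.5] -0.9
```

Request:
{"fn": "apply_moves", "kwargs": {
  "slide": [
    [0.012, 0, -0.004],
    [0.012, 0, 0],
    [0.005, 0, 0],
    [0.005, 0, 0],
    [0.005, 0, 0],
    [0.004, 0, 0],
    [0.004, 0, 0],
    [0.003, 0, 0],
    [0.001, 0, 0],
    [0, 0, 0]
  ],
  "turn": [
    [0, 0, 0],
    [0, 0, 0],
    [0, 0, 0],
    [0, 0, 0],
    [0, 0, 0],
    [0, 0, 0],
    [0, 0, 0],
    [0, 0, 0],
    [0, 0, 0],
    [0, 0, 0]
  ]
}}

```text
time: 31.2
tool_pos: [0.4469, 0.0909, 0.1134]
orientation: [[0.997, 0.074, 0.0], [0.074, -0.997, -0.0], [0.0, 0.0, -1.0]]
ft_force: [-1.2, -0.1, -0.1]
opening: 0.0599
grasp_force: 0.4
```

```bash
python3 go.py -82 -1 112;python3 sc.py .523 .096 .08 .1
```

```text
t 31.2 TCP grey mm [-83.4  -1.2] z 113.4 yaw(y axis)-grey deg -89.88 slide mm [ 1.4 -0.1  1.4] F [-1.2 -0.1 -0.1] open 0.0599
blue [0.5255 0.0957 0.1004] 27.8 grey [0.5274 0.0974 0.0984] 100.1 blue in grey [-2.1 -1.6] 0.1
red [0.5227 0.0977 0.0961] 56.1 red-blue in blue frame [-2.6  2.3] -0.2
```

Request:
{"fn": "apply_moves", "kwargs": {
  "slide": [
    [0.001, 0, 0],
    [0.001, 0, 0],
    [0, 0, 0],
    [-0.02, 0, 0],
    [-0.02, 0, 0],
    [-0.02, 0, -0.03],
    [0, 0, -0.04],
    [0, 0, -0.04],
    [0, 0, -0.04],
    [0, 0, 0]
  ],
  "turn": [
    [0, 0, 0],
    [0, 0, 0],
    [0, 0, 0],
    [0, 0, 0],
    [0, 0, 0],
    [0, 0, 0],
    [0, 0, 0],
    [0, 0, 0],
    [0, 0, 0],
    [0, 0, 0]
  ]
}}

```text
time: 32.25
tool_pos: [0.3929, 0.087, 0.2675]
orientation: [[0.997, 0.075, 0.01], [0.075, -0.997, 0.004], [0.01, -0.003, -1.0]]
ft_force: [0.9, 0.4, -0.1]
opening: 0.0596
grasp_force: 0.0
```

```bash
python3 go.py -82 -1 112;python3 sc.py .523 .096 .08 .1
cat > st.py <<'E'
# joint fit of the column: label-map mismatch, scene + wrist-free; per-box corner check at the vertical edges
from h import *
c=ctrl.capture("scene");hs=cv2.cvtColor(c["pixels"],cv2.COLOR_RGB2HSV).astype(int);H,S_,V=hs[...,0],hs[...,1],hs[...,2]
P0=np.array([.5265,.0972,.08]);pd=(.5297,-.0698,.09)
red=((H<8)|(H>172))&(S_>110);blue=(H>100)&(H<125)&(S_>110);wood=(H<40)&(S_>25)&~red
roi=np.zeros((400,640),bool)
for z in(0,.05,.1): roi|=fill(hull(c,P0,z,BOX))>0
roi=cv2.dilate(roi.astype(np.uint8),np.ones((9,9)))>0
roi&=~(fill(hull(c,pd,0,(.22,.2,.103)))>0)
close=lambda m:cv2.morphologyEx((m&roi).astype(np.uint8),cv2.MORPH_CLOSE,np.ones((7,7))).astype(float)
L=[None,close(blue),close(red)];L[0]=(roi&~wood&(L[1]==0)&(L[2]==0)).astype(float)
def f(q):
    q=q.reshape(3,3);g,b,r=[fill(hull(c,q[i],.05*i,BOX)) for i in range(3)]
    b=b*(1-r);g=g*(1-r)*(1-np.minimum(1,b/(1e-6+1-r)*1.0))
    return ((np.abs(g-L[0])+np.abs(b-L[1])+np.abs(r-L[2]))*roi).sum()
x=np.tile(P0,3)
for it in range(3):
    s=np.r_[[x],x+np.diag(np.tile([.006,.006,.04],3))*(1,-1,.6)[it]]
    r=minimize(f,x,method="Nelder-Mead",options=dict(initial_simplex=s,maxiter=700,xatol=5e-5,fatol=.05));x=r.x
q=x.reshape(3,3);t=q[0,2];R=np.array([[np.cos(t),np.sin(t)],[-np.sin(t),np.cos(t)]])
print(np.round(q,4).tolist(),round(r.fun,1))
for n,i in(("blue-grey",1),("red-blue",2)): print(n,np.round(1e3*R@(q[i]-q[i-1])[:2],1),np.round(np.degrees(q[i,2]-q[i-1,2]),1))
E
python3 st.py
```

```text
t 32.25 TCP grey mm [-137.6   -1.1] z 267.5 yaw(y axis)-grey deg -89.84 slide mm [ 54.    0.5 156. ] F [ 0.9  0.4 -0.1] open 0.0596
blue [0.5253 0.0955 0.1014] 28.2 grey [0.5271 0.098  0.0985] 108.6 blue in grey [-2.  -2.3] 0.2
red [0.525  0.0971 0.0852] 56.5 red-blue in blue frame [-0.2  1.6] -0.9
[[0.5259, 0.0975, 0.0856], [0.5251, 0.0937, 0.0866], [0.5252, 0.0963, 0.088]] 218.8
blue-grey [-1.1 -3.6] 0.1
red-blue [0.3 2.6] 0.1
```

Request:
{"fn": "apply_moves", "kwargs": {
  "slide": [
    [-0.01, -0.045, -0.01],
    [0, -0.045, 0],
    [0, -0.045, 0],
    [0, -0.045, 0],
    [0, -0.045, 0],
    [0, 0, 0]
  ],
  "turn": [
    [0, 0, 0],
    [0, 0, 0],
    [0, 0, 0],
    [0, 0, 0],
    [0, 0, 0],
    [0, 0, 0]
  ]
}}

```text
time: 32.95
tool_pos: [0.3604, 0.316, 0.2709]
orientation: [[0.997, 0.083, -0.001], [0.083, -0.997, -0.002], [-0.001, 0.002, -1.0]]
ft_force: [-0.0, -0.1, -0.0]
opening: 0.0596
grasp_force: 0.0
```

```bash
python3 - <<'E'
from m1 import *
go("red",dict(scene=pix(caps["scene"],[.525,.097,.13]),top=pix(caps["top"],[.525,.097,.13])),[.525,.097,.08],.1)
# visible parts of blue / grey in the top picture around red
c=caps["top"];h=cv2.cvtColor(c["pixels"],cv2.COLOR_RGB2HSV).astype(int)
R=lambda t:np.array([[np.cos(t),-np.sin(t)],[np.sin(t),np.cos(t)]])
for n,(e,z) in {"-x":((-1,0),.1),"+y":((0,1),.05)}.items():
    for d in range(-4,8,2):
        p=np.array([.527,.0975])+R(.075)@(np.array(e)*(np.array([.068,.05])+d/1e3));u,v=np.round(pix(c,[*p,z])).astype(int);print(n,d,h[v,u].tolist())
E
python3 st.py
```

```text
red scene [0.5251 0.0972 0.0843] 57.6 1651.0
red top [0.5261 0.0989 0.0635] 81.0 2499.0
red both [0.5257 0.0986 0.0701] 155.4
-x -4 [0, 44, 139]
-x -2 [0, 44, 139]
-x 0 [166, 24, 116]
-x 2 [167, 15, 123]
-x 4 [118, 25, 124]
-x 6 [110, 30, 127]
+y -4 [3, 249, 134]
+y -2 [3, 249, 134]
+y 0 [0, 245, 131]
+y 2 [1, 251, 134]
+y 4 [1, 255, 133]
+y 6 [1, 255, 133]
[[0.5252, 0.098, 0.0884], [0.525, 0.0935, 0.0858], [0.5249, 0.0961, 0.098]] 221.9
blue-grey [-0.6 -4.5] -0.1
red-blue [0.1 2.6] 0.7
```

The estimates disagree slightly in y. I check the column's right silhouette edge in sub-pixels, box by box.

```bash
cat > edge.py <<'E'
from h import *
cs=[ctrl.capture("scene") for _ in range(4)];c=cs[0];im=np.mean([x["pixels"].astype(float) for x in cs],0)
P=np.array([.5262,.0975,.079])
fm=[fill(hull(c,P,.05*i,BOX)) for i in range(3)]
for name,i in(("grey",0),("blue",1),("red",2)):
    res=[]
    # rows where the far right corner column / +y side of this box alone forms the right silhouette
    for v in range(400):
        w=[m[v].nonzero()[0].max() if m[v].any() else -1 for m in fm]
        if w[i]<0 or w[i]<max(w): continue
        if sum(x==w[i] for x in w)>1: continue
        a=w[i]; pred=a+fm[i][v,a]-.5+ (0)          # sub-pixel edge from area coverage
        bg=im[v,a+5:a+8].mean(0);seg=im[v,a-6:a+6];fg=im[v,a-5:a-3].mean(0)
        d=fg-bg;al=np.clip((seg-bg)@d/(d@d),0,1);obs=a-6-.5+al.sum()
        res.append(obs-pred)
    print(name,len(res),"right edge obs-pred px: median",np.round(np.median(res),2),np.round(res,1).tolist())
J=lambda d:(pix(c,[P[0]+d[0],P[1]+d[1],.08])-pix(c,[P[0],P[1],.08]))
print("px per mm in x,y:",J((.001,0)),J((0,.001)))
E
python3 edge.py
```

```text
grey 40 right edge obs-pred px: median -0.43 [-0.0, -0.2, -0.2, -0.2, -0.5, -0.9, -1.3, -0.9, -0.9, -1.2, -1.0, -0.8, -0.6, -0.8, -0.4, -0.9, -0.9, -0.7, -1.0, -0.6, -0.0, -0.9, -0.9, -0.4, -0.7, -0.4, -0.9, 0.1, 0.3, 0.1, -0.0, 0.0, 0.1, -0.4, -0.1, -0.1, -0.1, -0.0, -0.3, 0.3]
blue 9 right edge obs-pred px: median -0.76 [-0.3, -0.5, -0.5, -1.0, -0.8, -0.7, -1.1, -1.0, -0.8]
red 21 right edge obs-pred px: median -0.5 [-0.5, -2.2, -1.5, -1.2, -1.8, -1.7, -1.7, -1.3, -0.7, 0.2, 0.1, 0.3, 0.3, 0.3, 0.1, -0.2, -0.2, -0.4, -0.5, -0.6, -0.5]
px per mm in x,y: [-0.12015837  0.20523492] [0.32094697 0.09321952]
```

The three edges agree to about 0.4 px, or roughly 1 mm, well inside the tolerance. Handing in.

```bash
python3 -c "
from cell import ctrl
print(ctrl.job_done())"
```

```text
the job is handed in; nothing more can be done
None
```

The job is handed in at about 33 s: the blue box was straightened on grey first, then red was slid onto blue, and by my last camera checks both sit about 1–3 mm off centre (one fit read 4.5 mm for blue on grey, limit 6) and within about 1°; on the way the gripper body knocked red about 22 mm, which I pushed back, grey shifted about 3–5 mm, and the judge gave no verdict.

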